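# Tare the portion scale with the stylus

### The arm

A 6-joint arm with a two-finger parallel gripper is mounted at the origin on the work surface. World frame = base frame: x ahead of the robot, y to its left, z up, the work surface at z = 0. Lengths are in mm, angles in rad, forces in N, time in s.
With the tool pointing down it reaches from about 350 to 875 mm from the base axis. Payload 4.2 kg.
Tool frame: the origin (TCP) lies at the very end of the fingers, on their centre line; the grasp point (between the pads) lies 19 mm behind it (arm.grip_point_offset is the distance from the TCP to the grasp point, in mm); z points along the fingers, y is the direction in which the jaws open and shut (so a half turn about z gives the same grasp; the last joint's range is limited). The gripper opens to 85 mm and grips with 20 to 120 N. Pads are 22 mm wide; open, the fingers measure 114 mm over their backs; the gripper's body (76 mm by 85 mm) begins 54 mm behind the grasp point. The pads swing forward as they close: fully open they stand 13 mm farther back than shut.
Start: joints at [-0.987, 0.385, 0.008, 0, -1.194, -0.259], TCP at [199.465, -592.295, 231.312] pointing down, gripper open.
Joint ranges: [-3.14, 3.14], [-1.21, 2.06], [-1.07, 1.41], [-3.16, 2.05], [-2.99, -0.16], [-3.1, 3.1]. Speed limits (rad/s): [2.79, 2.79, 3.14, 3.14, 3.14, 3.14].

### API

Orientations are given as a unit quaternion [x, y, z, w].
In Python, from bench import arm gives the robot as it stands.
- The arm moves only by the tool drive_tool, never from a script. Its argument "steps" is a list of rows, each a list of 5 numbers: the shift along the tool's x, y, z in m, then the turn about the tool's z in degrees, then the finger opening in m, from 0 to 0.0854. A call has 1 to 20 rows; each row shifts and turns the commanded pose from where the row before left it, along the tool's axes as they then stand; what a row does not reach is not made up. A row lasts 1/10 s, in which the tool goes at most 50 mm and 8.59 degrees, less where a joint would pass 70% of its speed; a pose out of reach is approached as far as the arm can. A call is refused whole if a number of a shift passes 0.05 or a number of a turn 8.59, either way. A call with a gripper value outside its range is refused whole. The fingers move at their own pace and stop on an object; the grip force is fixed at half the most. Time passes only in rows, so rows that do not move let the fingers close. It gives the time, the measured TCP pose, the force and the opening at its end, in the units of the state.
- arm.read_state(): the state, without advancing time (a new reading comes with each control period).
- arm.get_image(name): name is "side" or "top" or "wrist"; returns (picture, depth): 480x640x3 uint8, blue, green, red; 480x640 float32, mm along the optical axis (not along the pixel's ray), 0 where there is no reading.
- arm.camera_params(name): a dict with "K" (3x3 intrinsics, pixels), "world_to_cam" (4x4, takes a point from world to camera coordinates); the wrist camera has in their place "mount" (4x4, takes a point from camera to tool coordinates, whose origin is the TCP and whose axes are the flange's). Camera axes: x right, y up, looking along -z (the intrinsics and any distortion apply to the point x, -y, -z); pixel columns grow to the right and rows downward; lengths in mm; the calibration is good to about 2 mm. A picture is of the moment at which its call begins: read the wrist's pose just before it. camera_params takes no time and is no camera call.
- arm.job_done(): hands the job in, once; it reports no verdict.
The state is a dict: "clock": time; "joints": joint angles; "joint_vel": joint speeds; "joint_efforts": joint torques, N m; "position": TCP position; "ee_rot": TCP orientation; "contact_force": force on the tool from outside, world axes, zero at the start; "wrist_torque": the same for the moment, N m; "gripper_width": finger opening in mm.
Only numpy, scipy, OpenCV 4.12 (cv2) and the standard library are available. Lean on these libraries where they do the work, as an engineer would, in place of code of your own. Each camera call takes 0.05 s, during which the arm holds its last target.

### The job

Zero the portion scale for the empty yellow feed cup: set the cup gently upright in the middle of the steel weighing pan and let go. Then take the orange stylus from its blue stand, and with its tip gently press the recessed green-ringed zero button on the sloping panel fully in, keep it down for a full second, and let it come out again; do not press the red-ringed button. Finally put the stylus back upright in its stand, collar down on the block, leaving the cup on the pan and all the rest where it is.

Things in the scene. Friction and masses are not known exactly. Their poses are not given: they have to be found in the camera images.
- scale: White portion scale, fixed, 200 (x) by 180 (y) by 80 mm tall. Origin: centre of its underside; x points from its sloping panel to the pan, z up. The panel looks roughly to the robot's right (-y; yaw varies) and leans 35 degrees: outward normal (-0.574, 0, 0.819). Two bores square to it lead to buttons; the way into them is (0.574, 0, -0.819), all in the scale's frame.
- zero_mouth (a point): Centre of the mouth of the zero button's bore, on the panel's face, green ring round it. Bore 10 mm across, walls 18 mm deep, 1.5 mm chamfer. It lies at (-75, +50, 52) mm in the scale's frame.
- power_mouth (a point): The same for the other bore, red ring round it: at (-75, -50, 52) mm in the scale's frame. Its button must not be pressed.
- zero (a joint): Travel of the green zero button, m: 0 out, 0.005 fully in. Spring: 2 N to start, 6 N fully in. Its flat cap fills the bore; how deep it sits varies from 9 to 17 mm below the mouth and is not given: feel for it. It is delicate: keep below 15 N.
- power (a joint): Travel of the red button, m: 0 out, 0.005 fully in. Leave it alone.
- pan (a point): Centre of the top face of the round steel weighing pan, 140 mm across, 80 mm above the table, at (30, 0, 80) mm in the scale's frame.
- cup_mid (a point): Centre, half-way up, of the loose yellow feed cup: open round plastic cup, 58 mm across at the foot, 62 mm at the rim, 56 mm tall, wall 3 mm, 60 g. Stands upright on the table; z up along its axis.
- cup_foot (a point): Centre of the underside of the cup, 28 mm below cup_mid.
- stylus_grip (a point): Centre of the stylus's orange handle: round, 18 mm across, 66 mm long. z points along the stylus from tip to handle. The whole stylus is 132 mm long, 60 g; at the start it stands upright in its stand.
- stylus_tip (a point): Flat end of the stylus, 99 mm below stylus_grip along its z. The last 30 mm are a pin 5 mm across, above it 8 mm across.
- stylus_collar (a point): Centre of the underside of the stylus's black collar (24 mm across, 4 mm thick, directly below the handle), 37 mm below stylus_grip, 62 mm above the tip. It rests on the stand's top.
- stand_hole (a point): Centre of the mouth of the stand's hole, on its top face. The stand is a fixed blue block, 70 by 70 mm, 70 mm tall; the hole is upright, 14 mm across with a 3 mm chamfer, right through.
- cup: The feed cup as a whole; origin as cup_foot.
- stylus: The stylus as a whole; origin as stylus_collar.
- tub_a: Bystander, stands loose on the table, to be left alone: white tub, blue lid, 84 mm across, 75 mm tall. Origin: centre of the underside.
- tub_b: Bystander, stands loose on the table, to be left alone: white tub, green lid, 84 mm across, 75 mm tall. Origin: centre of the underside.
- bottle: Bystander, stands loose on the table, to be left alone: blue bottle, 60 mm across, 170 mm tall. Origin: centre of the underside.
- tub_c: Bystander, stands loose on the table, to be left alone: empty clear tub, 90 mm across, 55 mm tall. Origin: centre of the underside.
- tablets: Bystander, stands loose on the table, to be left alone: amber jar with white lid, 60 mm across, 85 mm tall. Origin: centre of the underside.
- spoon: Bystander, stands loose on the table, to be left alone: spoon, 200 mm long, lying along its x. Origin: centre of the underside.
Not all that is in view belongs to the job. Of the things like the stylus, leave any that is white; of the rest the smaller one is meant.

How it is judged (in metres and radians):
On the way, in this order (a step that is already met when the one before it is completed fails the run):
1. the cup stands upright on the pan, let go (horizontal distance between cup_foot and pan below 0.03 m and z of cup_foot in the frame of pan between -0.004 and 0.004 m and angle between cup_foot's own z axis and vertical below 0.08 rad and contact force between the fingers and cup below 0.05 N and linear speed of cup below 0.02 m/s), for 0.2 s.
2. with the cup standing on the pan, the stylus's tip keeps the zero button pressed in (horizontal distance between cup_foot and pan below 0.03 m and z of cup_foot in the frame of pan between -0.004 and 0.004 m and angle between cup_foot's own z axis and vertical below 0.08 rad and contact force between the fingers and cup below 0.05 N and value of joint zero above 0.0038 m and contact force between stylus and zero above 1 N), for 0.8 s.
At the end, for the whole second after the job is handed in: The cup stands upright at rest on the pan, within 30 mm of its centre; the zero button is out again (within 1 mm); the stylus stands upright (within 0.1 rad) at rest in its stand, its collar down on the block (within 5 mm of the top, 8 mm of the hole's centre) (horizontal distance between cup_foot and pan below 0.03 m and z of cup_foot in the frame of pan between -0.004 and 0.004 m and angle between cup_foot's own z axis and vertical below 0.08 rad and value of joint zero below 0.001 m and horizontal distance between stylus_collar and stand_hole below 0.008 m and z of stylus_collar in the frame of stand_hole below 0.005 m and angle between stylus_collar's own z axis and vertical below 0.1 rad and linear speed of each of stylus, cup below 0.02 m/s); the robot touches nothing.
It fails at once if the red-ringed button is pressed (over 1.5 mm) (value of joint power above 0.0015 m).
It fails at once if the stylus bears on the button with more than 18 N, or on the scale with more than 30 N (contact force between stylus and zero above 18 N or contact force between stylus and scale above 30 N).
It fails at once if the cup is slammed on the scale (over 30 N) (contact force between cup and scale above 30 N).
It fails at once if the cup is tipped by more than 0.6 rad (angle between cup_foot's own z axis and vertical above 0.6 rad).
It fails at once if a bystander is pushed by more than 20 mm (distance of any of tub_a, tub_b, bottle, tub_c, tablets, spoon from where it was at the start of the episode above 0.02 m).
It also fails if it takes over 72 s, if anything falls off the work surface, if the arm or the gripper's body presses on something with over 40 N, if the wrist force passes 120 N, or if a joint passes its speed limit or range.

## Working session

There is one attempt and no reset: what is moved stays moved. The work goes in short steps, Python scripts to look and compute and a tool call to move; the robot and the scene stay as the last step left them, time stands still between calls to the robot, and variables do not carry over. Pictures are saved under pics/ and viewed, and the job is handed in when it is done.

Besides the shell and the picture viewer there is one more tool, called after "Emit:" as name(argument=value, ...) on one line, values as JSON. drive_tool: Moves the arm, as the interface text tells. Its arguments: {"type":"object","properties":{"steps":{"type":"array"}},"required":["steps"]}

I'll start by looking at the scene.

```bash
ls; mkdir -p pics; python3 - <<'E'
from bench import arm
import cv2, numpy as np
for n in ("side","top","wrist"):
    im,d=arm.get_image(n); cv2.imwrite(f"pics/{n}0.png",im); np.save(f"pics/{n}0.npy",d)
    p=arm.camera_params(n); print(n,{k:np.round(v,3).tolist() if not isinstance(v,str) else v for k,v in p.items()})
print(arm.read_state()); print(arm.grip_point_offset)
E
```

```text
pics
side {'K': [[495.538, 0.0, 323.422], [0.0, 495.538, 232.576], [0.0, 0.0, 1.0]], 'world_to_cam': [[-0.784, -0.621, 0.007, 409.472], [0.366, -0.453, 0.813, -252.374], [-0.502, 0.639, 0.583, -1043.175], [0.0, 0.0, 0.0, 1.0]]}
top {'K': [[440.285, 0.0, 318.802], [0.0, 440.285, 246.148], [0.0, 0.0, 1.0]], 'world_to_cam': [[-0.021, -1.0, 0.0, 12.126], [0.998, -0.021, 0.058, -513.449], [-0.058, 0.002, 0.998, -1147.578], [0.0, 0.0, 0.0, 1.0]]}
wrist {'K': [[331.036, 0.0, 320.606], [0.0, 331.036, 237.069], [0.0, 0.0, 1.0]], 'mount': [[0.0, 0.96, 0.281, 72.47], [1.0, -0.0, 0.0, -0.463], [0.0, 0.281, -0.96, -142.65], [0.0, 0.0, 0.0, 1.0]]}
{'clock': 0.15, 'joints': array([-9.87357912e-01,  3.85367736e-01,  6.96637715e-03, -3.43447716e-04,
       -1.19400520e+00, -2.58597636e-01]), 'joint_vel': array([-0.00098412, -0.00312956,  0.00245564,  0.00201188, -0.00028408,
        0.00104155]), 'joint_efforts': array([-2.66037187e-04, -3.92679262e+01,  1.88580608e+01,  4.18850631e+00,
       -3.38000093e-03, -5.05361513e-06]), 'position': array([ 199.34964437, -591.90183322,  230.49193393]), 'ee_rot': array([-1.61644678e-01,  9.86848684e-01,  8.00045001e-04, -1.83355524e-04]), 'contact_force': array([-0.71100024, -0.86415786, -0.11255039]), 'wrist_torque': array([0.02765137, 0.00396927, 0.02418461]), 'gripper_width': 85.17339340793332}
18.700000000000003
```

View pics/top0.png

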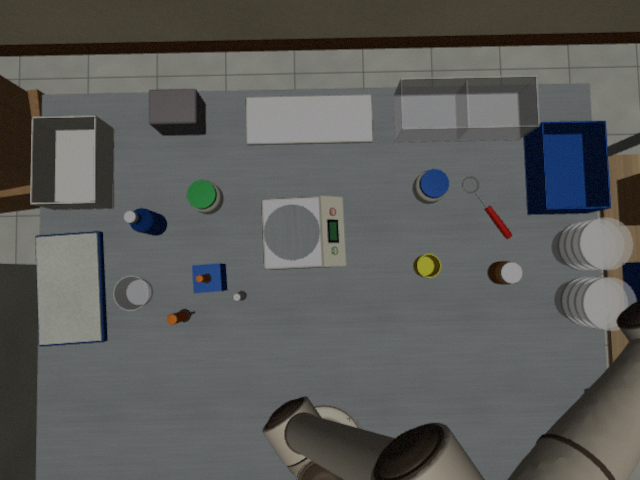

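View pics/side0.png

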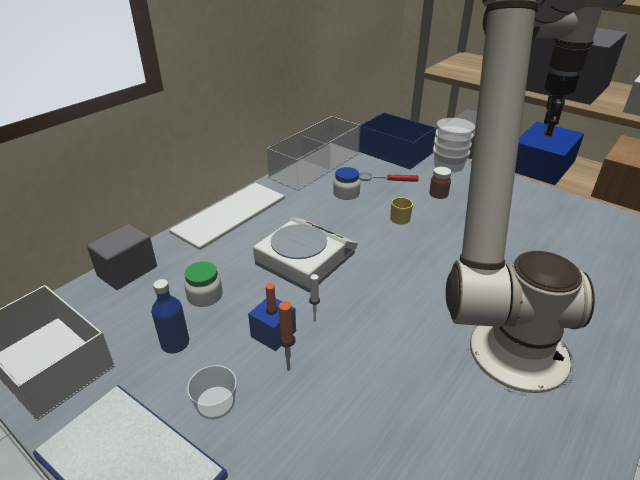

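View pics/wrist0.png

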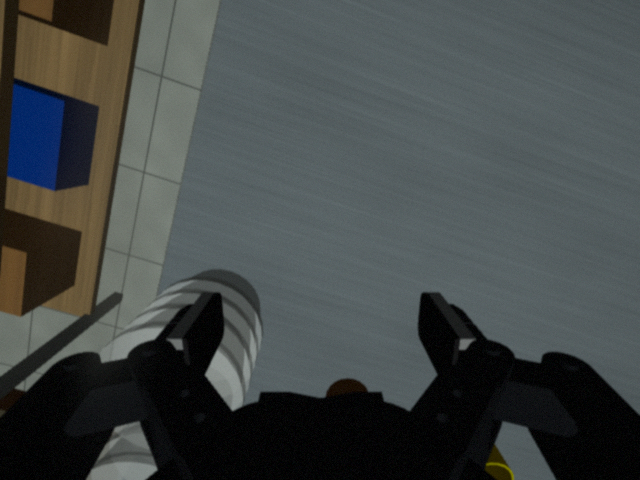

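The top view shows the scale around (303,232) with its panel to the right, a red ring near (333,212) and a green one near (335,251). The yellow cup is at (428,266). There are three stylus-like things: orange in the blue stand (203,279), orange (180,318) and white (238,296). I'll enlarge to compare them.

```bash
cat > h.py <<'E'
import numpy as np, cv2
from bench import arm
from scipy.spatial.transform import Rotation as R
def cam2w(name,st=None):
    p=arm.camera_params(name)
    if name=="wrist":
        T=np.eye(4);T[:3,:3]=R.from_quat(st["ee_rot"]).as_matrix();T[:3,3]=st["position"]
        return np.array(p["K"]),T@np.array(p["mount"])
    return np.array(p["K"]),np.linalg.inv(np.array(p["world_to_cam"]))
def deproj(u,v,d,K,T):
    x=(u-K[0,2])/K[0,0]*d; y=(v-K[1,2])/K[1,1]*d
    return (T@np.array([x,-y,-d,np.ones_like(d)*1.0]))[:3]
def proj(P,K,T):
    c=np.linalg.inv(T)@np.append(P,1); z=-c[2]
    return np.array([K[0,0]*c[0]/z+K[0,2],K[1,1]*-c[1]/z+K[1,2]])
def ray_z(u,v,z,K,T):
    a=(T@np.array([(u-K[0,2])/K[0,0],-(v-K[1,2])/K[1,1],-1,0]))[:3];o=T[:3,3]
    return o+a*(z-o[2])/a[2]
def cloud(d,K,T):
    v,u=np.mgrid[0:480,0:640]; 
    P=deproj(u.ravel(),v.ravel(),d.ravel().astype(float),K,T).T.reshape(480,640,3); P[d<=0]=np.nan
    return P
def crop(im,x0,y0,x1,y1,s,name):
    c=cv2.resize(im[y0:y1,x0:x1],None,fx=s,fy=s,interpolation=cv2.INTER_CUBIC); cv2.imwrite(name,c)
E
python3 - <<'E'
from h import *
t=cv2.imread("pics/top0.png"); s=cv2.imread("pics/side0.png")
crop(t,150,250,260,335,7,"pics/t_sty.png"); crop(s,230,260,340,380,5,"pics/s_sty.png"); crop(t,255,190,355,275,7,"pics/t_scale.png")
E
```

```text
(no output)
```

View pics/t_sty.png

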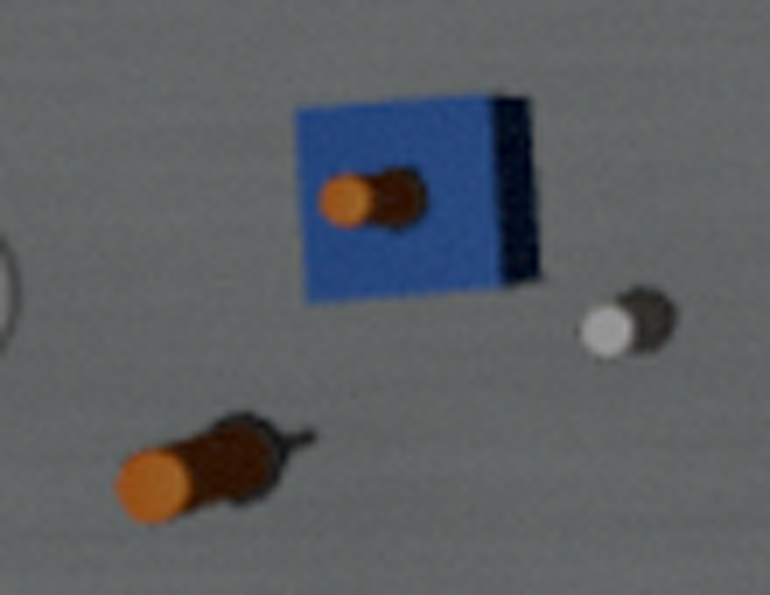

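View pics/s_sty.png

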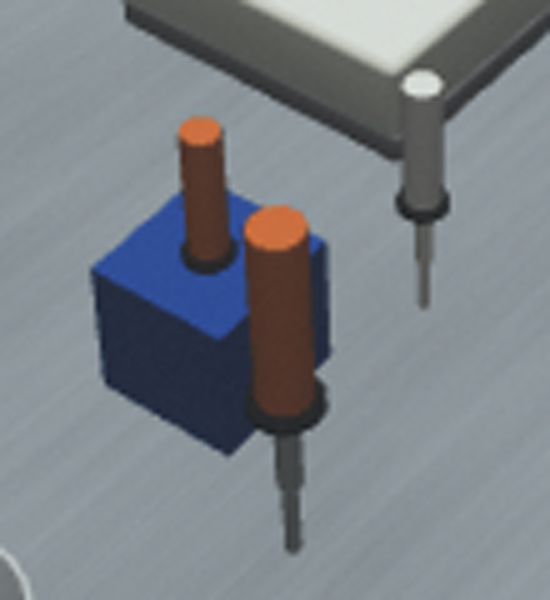

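View pics/t_scale.png

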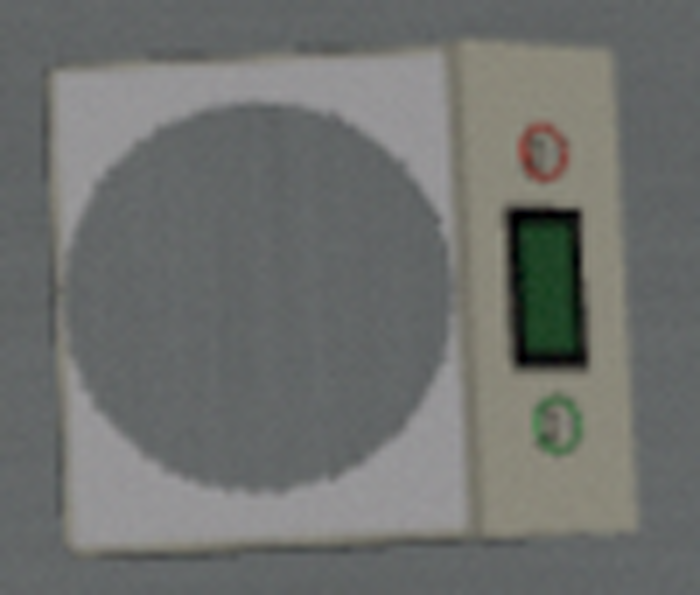

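The candidates are the small orange one in the blue stand (203,279), a larger orange one (180,318) and a white one (238,296). The small orange one in the stand is meant: it isn't white and it is the smaller of the two orange ones. The crop confirms it. Next I'll measure positions.

```bash
python3 - <<'E'
from h import *
K,T=cam2w("top"); d=np.load("pics/top0.npy"); P=cloud(d,K,T)
t=cv2.imread("pics/top0.png")
px=lambda x,y,s,x0,y0:((x+.5)/s-.5+x0,(y+.5)/s-.5+y0)
f=lambda *a:np.round(a[0],1).tolist()
g=ray_z(*px(557,425,7,255,190),52,K,T); r=ray_z(*px(544,152,7,255,190),52,K,T); p=ray_z(*px(258,297,7,255,190),80,K,T)
print("g",f(g),"r",f(r),np.linalg.norm(g-r),"pan",f(p))
ya=(g-r);print("yaw from rings (scale y dir)",np.degrees(np.arctan2(ya[1],ya[0])))
print("top sty",f(ray_z(*px(346,200,7,150,250),140,K,T)))
# stand corners top face
c=[px(*q,7,150,250) for q in [(297,108),(493,95),(501,286),(306,301)]]
W=[ray_z(*q,70,K,T) for q in c]; print("stand",[f(w) for w in W],f(np.mean(W,0)))
for q in W:pass
# scale top corners white: 
c=[px(*q,7,255,190) for q in [(50,68),(452,47),(475,536),(70,550)]]
W=[ray_z(*q,78,K,T) for q in c]; print("scale",[f(w) for w in W])
# cup
hsv=cv2.cvtColor(t,cv2.COLOR_BGR2HSV); m=(hsv[...,0]>22)&(hsv[...,0]<35)&(hsv[...,1]>150)&(hsv[...,2]>60)
m[:,:400]=0;m[:,455:]=0; ys,xs=np.nonzero(m);print("cup px",xs.min(),xs.max(),ys.min(),ys.max())
crop(t,405,240,455,292,12,"pics/t_cup.png")
for uv in [(235,280),(428,266),(300,235),(180,318),(199,279),(238,296),(217,279)]: print(uv,f(P[uv[1],uv[0]]))
K2,T2=cam2w("side");d2=np.load("pics/side0.npy");P2=cloud(d2,K2,T2)
for uv in [(270,287),(286,308),(315,277),(300,237),(288,366),(401,202)]: print("side",uv,f(P2[uv[1],uv[0]]))
E
```

```text
g [500.0, -37.5, 52.0] r [600.4, -35.0, 52.0] 100.38364338429996 pan [546.6, 69.1, 80.0]
yaw from rings (scale y dir) -178.5876255751907
top sty [437.0, 284.2, 140.0]
stand [[469.6, 320.6, 70.0], [472.8, 250.3, 70.0], [404.6, 248.0, 70.0], [400.7, 317.6, 70.0]] [436.9, 284.1, 70.0]
scale [[630.8, 142.5, 78.0], [635.4, -1.9, 78.0], [459.8, -6.5, 78.0], [457.9, 137.7, 78.0]]
cup px 417 440 254 276
(235, 280) [428.9, 226.3, 0.2]
(428, 266) [455.3, -287.8, 3.7]
(300, 235) [538.8, 48.0, 78.3]
(180, 318) [346.6, 324.1, 155.5]
(199, 279) [434.9, 284.6, 138.5]
(238, 296) [393.0, 194.6, 132.2]
(217, 279) [433.3, 257.7, 71.7]
side (270, 287) [432.6, 287.5, 141.6]
side (286, 308) [342.0, 338.4, 177.5]
side (315, 277) [388.3, 199.1, 132.6]
side (300, 237) [555.3, 54.1, 76.8]
side (288, 366) [347.2, 335.9, 11.4]
side (401, 202) [472.1, -301.1, 39.8]
```

View pics/t_cup.png

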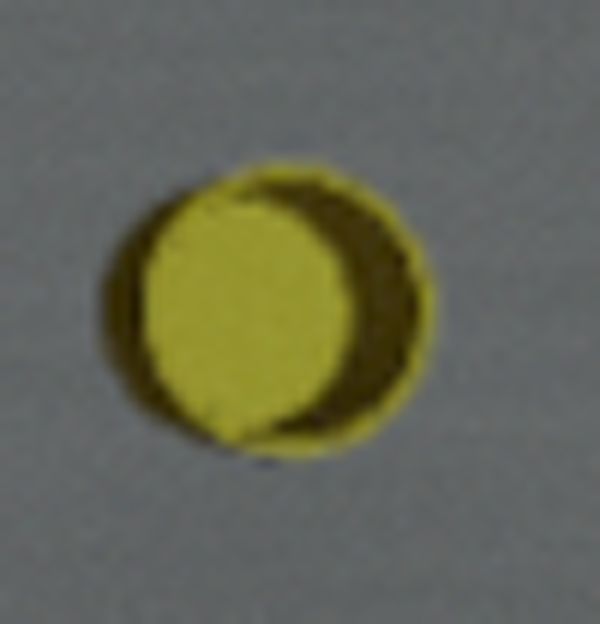

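```bash
cat >> h.py <<'E'
def yaw(st):
    x=R.from_quat(st["ee_rot"]).as_matrix()[:,0]; return np.degrees(np.arctan2(x[1],x[0]))
def to_tool(st,P):
    return R.from_quat(st["ee_rot"]).as_matrix().T@(np.array(P)-st["position"])
E
python3 - <<'E'
from h import *
K,T=cam2w("top"); print(ray_z((287.5)/12-.5+405,(310.5)/12-.5+240,56,K,T))
K,T=cam2w("side"); print(proj([456,-287,56],K,T), proj([500,-37.5,52],K,T),proj([436.9,284,140],K,T))
print(yaw(arm.read_state()))
s=cv2.imread("pics/side0.png")
crop(s,385,190,420,230,14,"pics/s_cup.png"); crop(s,245,210,365,290,6,"pics/s_scale.png")
E
```

```text
[ 456.4619957  -276.06785291   56.        ]
[403.82788145 201.12796462] [339.33125006 236.40978312] [269.67471005 285.80289788]
-161.39524455302742
```

View pics/s_cup.png

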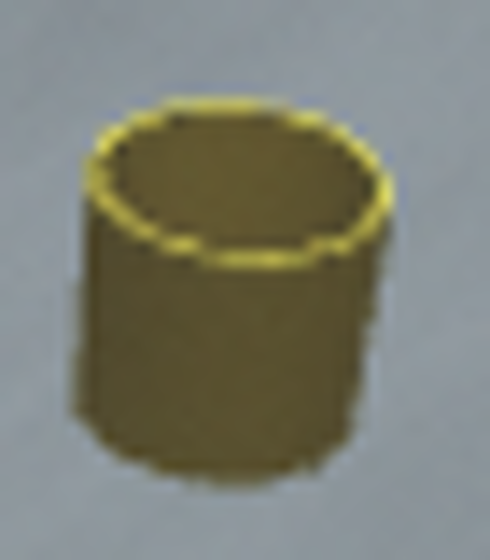

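Emit:
drive_tool(steps=[[0, 0, 0, -8.5, 0.085], [0, 0, 0, -8.5, 0.085], [0, 0, 0, -8.5, 0.085], [0, 0, 0, -8.5, 0.085], [0, 0, 0, -8.5, 0.085], [0, 0, 0, -8.5, 0.085], [0, 0, 0, -8.5, 0.085], [0, 0, 0, -8.5, 0.085], [0, 0, 0, -5, 0.085], [0, 0, 0, 0, 0.085]])

```text
clock: 1.15
position: [199.4, -592.1, 230.9]
ee_rot: [0.717, -0.697, -0.0, -0.0]
contact_force: [1.0, -0.0, 0.5]
gripper_width: 84.9
```

Emit:
drive_tool(steps=[[-0.0307, -0.0266, 0, 0, 0.085], [-0.0307, -0.0266, 0, 0, 0.085], [-0.0307, -0.0266, 0, 0, 0.085], [-0.0307, -0.0266, 0, 0, 0.085], [-0.0307, -0.0266, 0, 0, 0.085], [-0.0307, -0.0266, 0, 0, 0.085], [-0.0307, -0.0266, 0, 0, 0.085], [-0.0307, -0.0266, 0, 0, 0.085], [-0.0307, -0.0266, 0, 0, 0.085], [-0.0307, -0.0266, 0, 0, 0.085], [0, 0, 0.03, 0, 0.085], [0, 0, 0.03, 0, 0.085], [0, 0, 0.03, 0, 0.085], [0, 0, 0, 0, 0.085]])

```text
clock: 2.55
position: [453.8, -276.7, 137.3]
ee_rot: [0.716, -0.698, -0.004, 0.002]
contact_force: [-0.6, 1.0, -0.4]
gripper_width: 85.1
```

```bash
python3 - <<'E'
from h import *
st=arm.read_state(); print(st["position"],yaw(st)); im,d=arm.get_image("wrist"); cv2.imwrite("pics/w1.png",im)
K,T=cam2w("wrist",st); print(proj([456.5,-276,56],K,T),proj([456.5,-276,0],K,T))
im,d=arm.get_image("top"); crop(im,390,220,500,300,7,"pics/t1.png")
E
```

```text
[ 453.82845106 -276.66402485  137.31294443] -88.5241265431724
[314.65753071 246.50639346] [315.15813307 226.48802828]
```

View pics/w1.png

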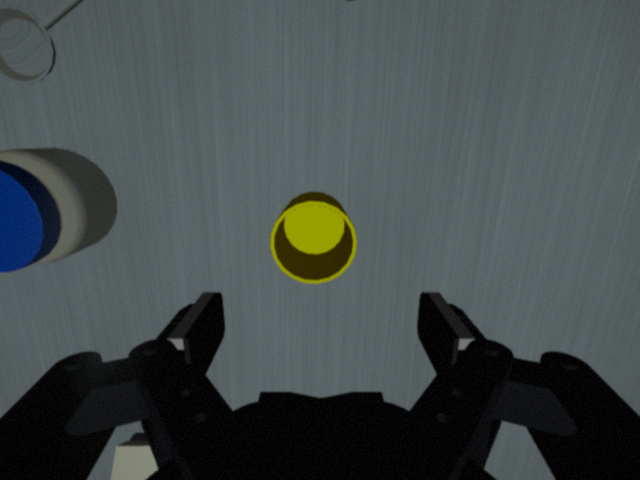

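The wrist view puts the cup's rim centre at (313,242), about 3 mm off my estimate, so the cup is at about (457,-279). I'll correct, go down and grasp.

Emit:
drive_tool(steps=[[0.0024, -0.0031, 0.025, 0, 0.085], [0, 0, 0.025, 0, 0.085], [0, 0, 0.025, 0, 0.085], [0, 0, 0.025, 0, 0.085], [0, 0, 0.025, 0, 0.085], [0, 0, 0, 0, 0.085], [0, 0, 0, 0, 0.075], [0, 0, 0, 0, 0.068], [0, 0, 0, 0, 0.062], [0, 0, 0, 0, 0.05], [0, 0, 0, 0, 0.05], [0, 0, 0, 0, 0.05], [0, 0, 0, 0, 0.05], [0, 0, 0, 0, 0.05]])

```text
clock: 4.05
position: [461.0, -280.7, 18.5]
ee_rot: [0.717, -0.697, 0.002, -0.001]
contact_force: [-0.9, 0.6, 6.2]
gripper_width: 59.3
```

```bash
python3 - <<'E'
from h import *
st=arm.read_state(); print(st["position"],yaw(st),st["gripper_width"]); im,d=arm.get_image("wrist"); cv2.imwrite("pics/w2.png",im)
E
```

```text
[ 460.97719422 -280.67173605   18.54462524] -88.35733657562221 59.2783099642817
```

View pics/w2.png

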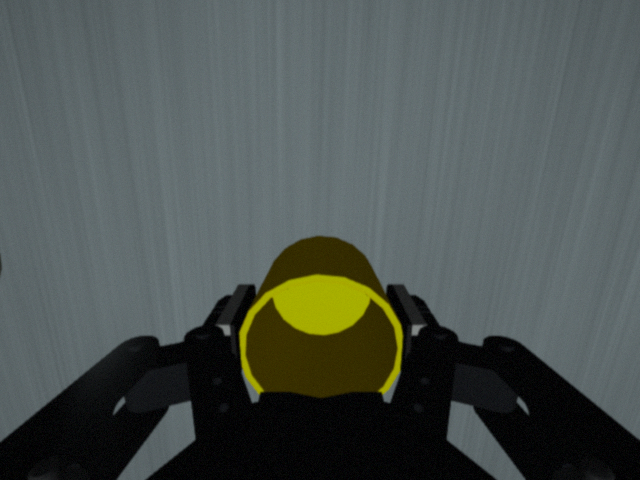

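Emit:
drive_tool(steps=[[0, 0, -0.01, 0, 0.05], [0, 0, -0.02, 0, 0.05], [0, 0, -0.03, 0, 0.05], [0, 0, -0.03, 0, 0.05], [0, 0, -0.03, 0, 0.05], [-0.02, -0.005, 0, 0, 0.05], [-0.0357, -0.0099, 0, 0, 0.05], [-0.0357, -0.0099, 0, 0, 0.05], [-0.0357, -0.0099, 0, 0, 0.05], [-0.0357, -0.0099, 0, 0, 0.05], [-0.0357, -0.0099, 0, 0, 0.05], [-0.0357, -0.0099, 0, 0, 0.05], [-0.0357, -0.0099, 0, 0, 0.05], [-0.0357, -0.0099, 0, 0, 0.05], [-0.028, -0.008, 0, 0, 0.05], [-0.013, -0.003, 0, 0, 0.05], [0, 0, 0, 0, 0.05], [0, 0, 0, 0, 0.05]])

```text
clock: 5.9
position: [544.8, 68.4, 136.5]
ee_rot: [0.717, -0.697, -0.0, 0.0]
contact_force: [-0.2, -0.4, -2.4]
gripper_width: 59.6
```

```bash
python3 - <<'E'
from h import *
st=arm.read_state(); print(st["position"],yaw(st),st["gripper_width"],st["contact_force"]); im,d=arm.get_image("wrist"); cv2.imwrite("pics/w3.png",im)
im,d=arm.get_image("side"); crop(im,230,130,390,300,4,"pics/s3.png")
E
```

```text
[544.84810656  68.4145469  136.52408024] -88.40031506013565 59.619567151312324 [-0.17807994 -0.36095239 -2.43122373]
```

View pics/w3.png

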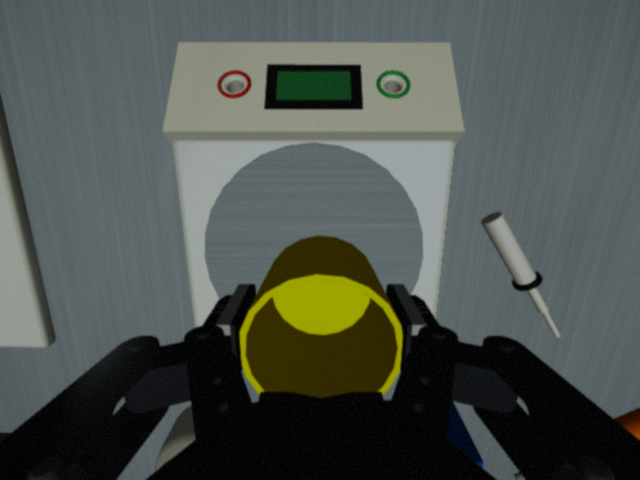

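View pics/s3.png

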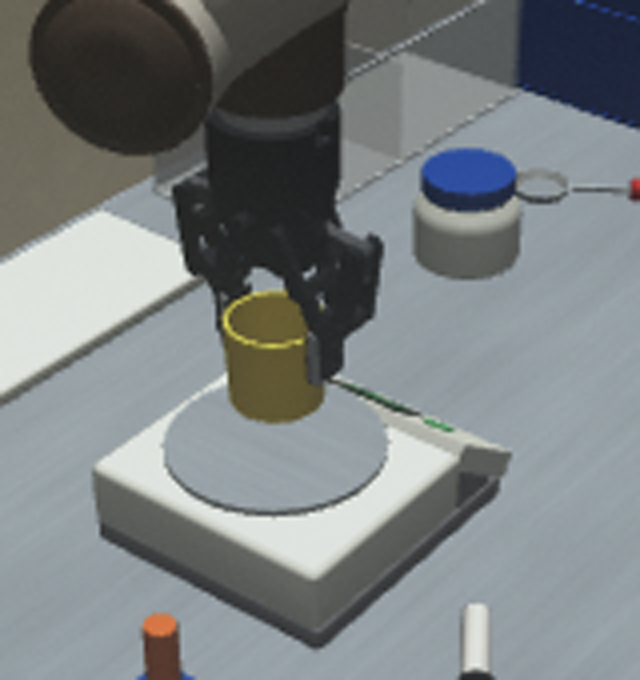

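Emit:
drive_tool(steps=[[0, -0.0035, 0.008, 0, 0.05], [0, 0, 0.01, 0, 0.05], [0, 0, 0.008, 0, 0.05], [0, 0, 0.004, 0, 0.05], [0, 0, 0.002, 0, 0.05], [0, 0, 0.001, 0, 0.05], [0, 0, 0.001, 0, 0.05], [0, 0, 0.001, 0, 0.05], [0, 0, 0, 0, 0.05]])

```text
clock: 6.9
position: [548.9, 69.0, 101.4]
ee_rot: [0.717, -0.697, 0.0, -0.0]
contact_force: [0.3, -0.3, -0.5]
gripper_width: 59.7
```

Emit:
drive_tool(steps=[[0, 0, 0.001, 0, 0.05], [0, 0, 0.001, 0, 0.05], [0, 0, 0, 0, 0.05]])

```text
clock: 7.2
position: [548.7, 69.0, 99.2]
ee_rot: [0.717, -0.697, -0.0, 0.0]
contact_force: [-0.2, -0.1, -1.6]
gripper_width: 59.1
```

Emit:
drive_tool(steps=[[0, 0, 0.0007, 0, 0.05], [0, 0, 0, 0, 0.05]])

```text
clock: 7.4
position: [548.9, 69.0, 98.7]
ee_rot: [0.717, -0.697, 0.0, -0.0]
contact_force: [-0.7, -0.6, -0.1]
gripper_width: 59.6
```

```bash
python3 - <<'E'
from h import *
im,d=arm.get_image("side"); crop(im,250,180,350,270,7,"pics/s4.png")
E
```

```text
(no output)
```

View pics/s4.png

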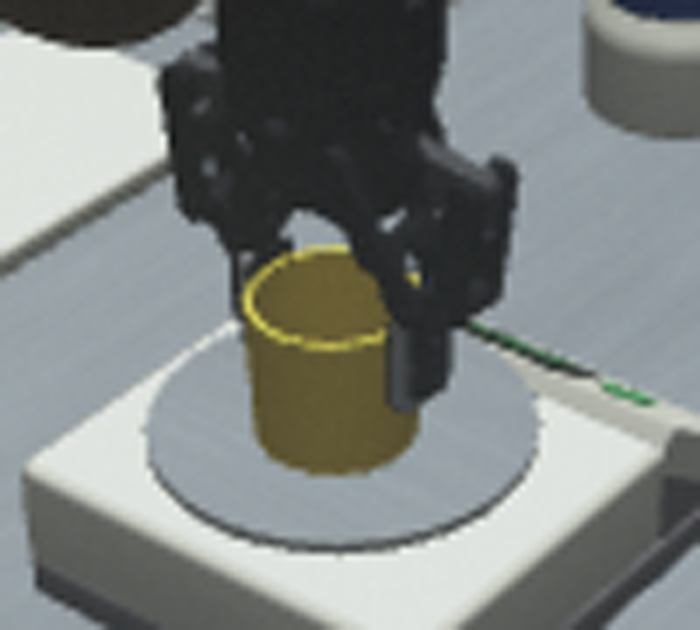

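Emit:
drive_tool(steps=[[0, 0, 0.0007, 0, 0.05], [0, 0, 0, 0, 0.05]])

```text
clock: 7.65
position: [548.9, 69.0, 98.6]
ee_rot: [0.717, -0.697, 0.0, -0.0]
contact_force: [-3.0, -0.1, 4.9]
gripper_width: 59.2
```

Emit:
drive_tool(steps=[[0, 0, 0.0007, 0, 0.05], [0, 0, 0, 0, 0.05]])

```text
clock: 7.85
position: [548.9, 69.0, 98.6]
ee_rot: [0.717, -0.697, 0.0, -0.0]
contact_force: [-4.8, 0.3, 8.3]
gripper_width: 59.7
```

The cup is down on the pan (8 N). I'll release it gently and lift away.

Emit:
drive_tool(steps=[[0, 0, -0.0008, 0, 0.05], [0, 0, 0, 0, 0.064], [0, 0, 0, 0, 0.07], [0, 0, 0, 0, 0.078], [0, 0, 0, 0, 0.085], [0, 0, 0, 0, 0.085], [0, 0, -0.01, 0, 0.085], [0, 0, -0.03, 0, 0.085], [0, 0, -0.04, 0, 0.085], [0, 0, -0.045, 0, 0.085], [0, 0, 0, 0, 0.085]])

```text
clock: 8.95
position: [552.8, 69.8, 231.2]
ee_rot: [0.717, -0.697, 0.004, -0.007]
contact_force: [0.7, 1.0, -0.1]
gripper_width: 85.1
```

```bash
python3 - <<'E'
from h import *
st=arm.read_state(); print(st["position"]); im,d=arm.get_image("wrist"); cv2.imwrite("pics/w5.png",im)
np.save("pics/w5.npy",d)
im,d=arm.get_image("side"); crop(im,250,180,350,270,7,"pics/s5.png")
E
```

```text
[552.75728444  69.80642925 231.18935208]
```

View pics/w5.png

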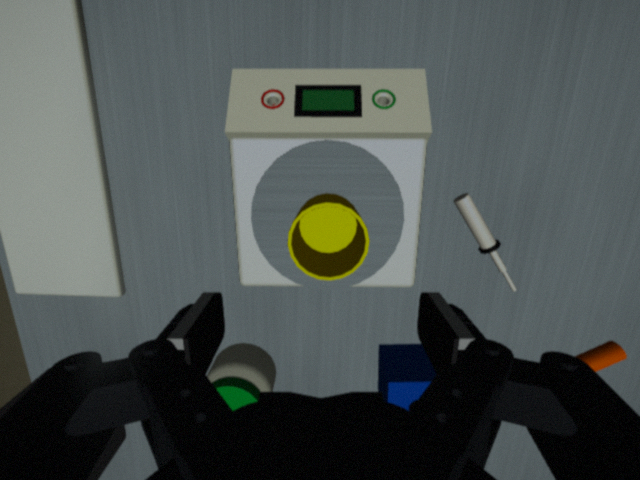

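View pics/s5.png

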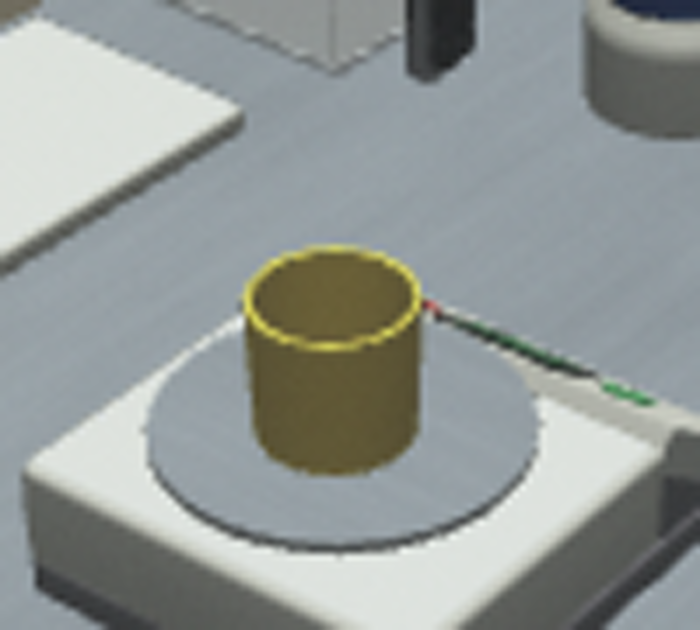

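The cup stands upright near the pan's centre and is released. On to the stylus.

Emit:
drive_tool(steps=[[-0.0363, 0.0183, 0, 0, 0.085], [-0.0363, 0.0183, 0, 0, 0.085], [-0.0363, 0.0183, 0, 0, 0.085], [-0.0363, 0.0183, 0, 0, 0.085], [-0.0363, 0.0183, 0, 0, 0.085], [-0.0363, 0.0183, 0, 0, 0.085], [0, 0, 0, 0, 0.07], [0, 0, 0, 0, 0.06], [0, 0, 0, 0, 0.05], [0, 0, 0, 0, 0.05]])

```text
clock: 10.05
position: [433.2, 282.5, 222.6]
ee_rot: [0.716, -0.698, 0.0, 0.001]
contact_force: [-0.2, -0.3, 0.9]
gripper_width: 49.7
```

```bash
python3 - <<'E'
from h import *
st=arm.read_state(); print(st["position"],yaw(st),st["gripper_width"]); im,d=arm.get_image("wrist"); cv2.imwrite("pics/w6.png",im)
K,T=cam2w("wrist",st); print(proj([437,284.2,140],K,T),proj([437,284.2,70],K,T))
im,d=arm.get_image("top"); cv2.imwrite("pics/t6.png",im); crop(im,260,190,350,275,7,"pics/t6c.png")
E
```

```text
[433.21103238 282.54695775 222.56772216] -88.48213254825707 49.70425584707555
[314.02291971 247.72346627] [315.38027725 224.00515674]
```

View pics/w6.png

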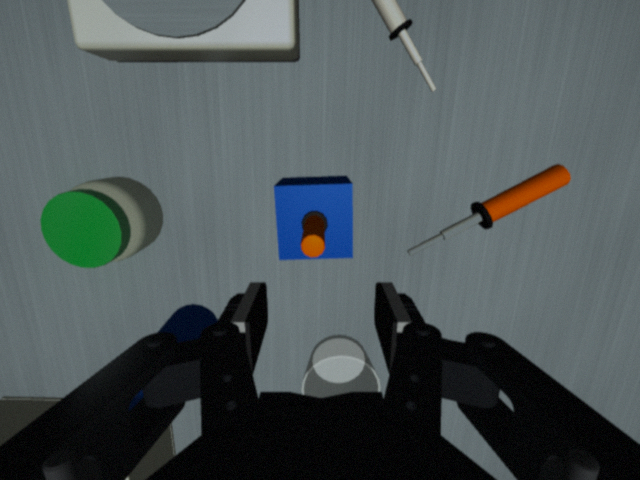

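View pics/t6c.png

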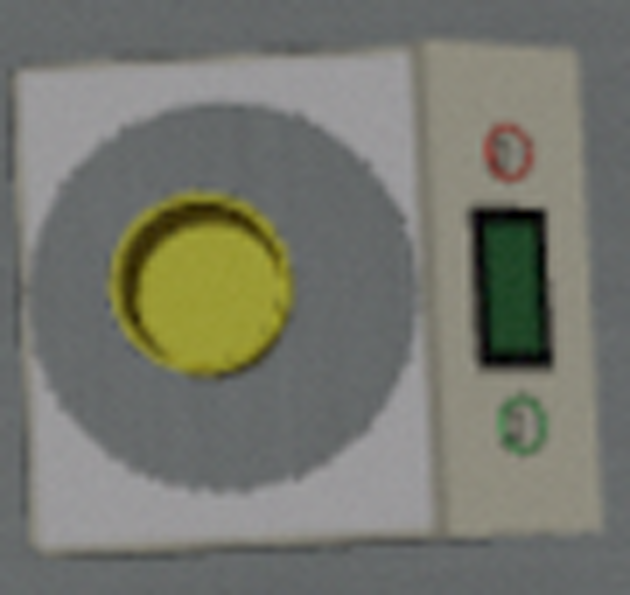

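The stylus top is at (313,245), within 1 px of the prediction, and the stand is clear all round. I'll go down and grip the handle.

Emit:
drive_tool(steps=[[-0.0006, -0.0044, 0.03, 0, 0.05], [0, 0, 0.03, 0, 0.05], [0, 0, 0.03, 0, 0.05], [0, 0, 0.03, 0, 0.05], [0, 0, 0.0126, 0, 0.05], [0, 0, 0, 0, 0.05], [0, 0, 0, 0, 0.05]])

```text
clock: 10.85
position: [438.0, 284.2, 90.8]
ee_rot: [0.717, -0.697, 0.0, -0.0]
contact_force: [0.6, -0.5, 1.0]
gripper_width: 50.4
```

```bash
python3 - <<'E'
from h import *
st=arm.read_state(); print(st["position"],yaw(st),st["gripper_width"]); im,d=arm.get_image("wrist"); cv2.imwrite("pics/w7.png",im)
E
```

```text
[437.97184218 284.22434301  90.82847283] -88.42072573071705 50.37930247026901
```

View pics/w7.png

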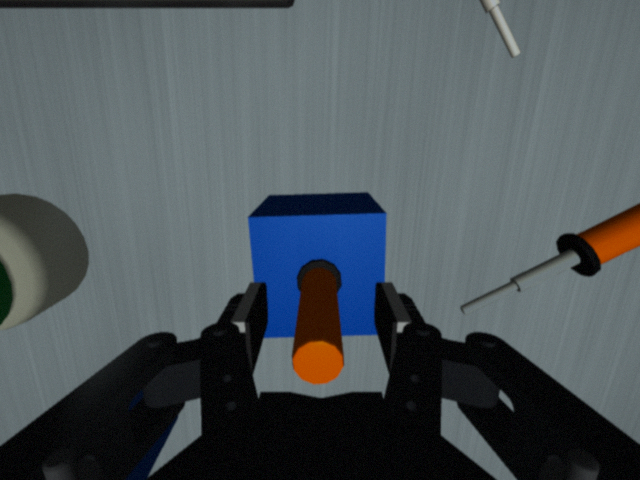

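Emit:
drive_tool(steps=[[0, 0, 0, 0, 0.035], [0, 0, 0, 0, 0.024], [0, 0, 0, 0, 0.01], [0, 0, 0, 0, 0.01], [0, 0, 0, 0, 0.01], [0, 0, 0, 0, 0.01], [0, 0, 0, 0, 0.01]])

```text
clock: 11.6
position: [437.7, 284.7, 91.2]
ee_rot: [0.717, -0.697, 0.0, -0.001]
contact_force: [-0.3, -0.3, 5.8]
gripper_width: 16.8
```

Emit:
drive_tool(steps=[[0, 0, -0.006, 0, 0.01], [0, 0, -0.015, 0, 0.01], [0, 0, -0.015, 0, 0.01], [0, 0, -0.012, 0, 0.01], [0, 0, -0.003, 0, 0.01], [0, 0, 0, 0, 0.01], [0, 0, 0, 0, 0.01]])

```text
clock: 12.3
position: [436.9, 283.9, 140.7]
ee_rot: [0.717, -0.697, -0.0, 0.001]
contact_force: [0.1, 0.0, -0.9]
gripper_width: 16.6
```

```bash
python3 - <<'E'
from h import *
st=arm.read_state(); print(st["position"],yaw(st),st["gripper_width"],st["contact_force"]); im,d=arm.get_image("side"); crop(im,210,200,340,360,5,"pics/s8.png")
K,T=cam2w("side"); print(proj([437.5,284,60],K,T),proj([437.5,284,158],K,T))
im,d=arm.get_image("wrist"); cv2.imwrite("pics/w8.png",im)
E
```

```text
[436.89948495 283.94559403 140.72561198] -88.40723896275547 16.625170726559293 [ 0.08493633  0.00694512 -0.88291104]
[271.61523107 314.0982401 ] [268.9444203  278.91408343]
```

View pics/s8.png

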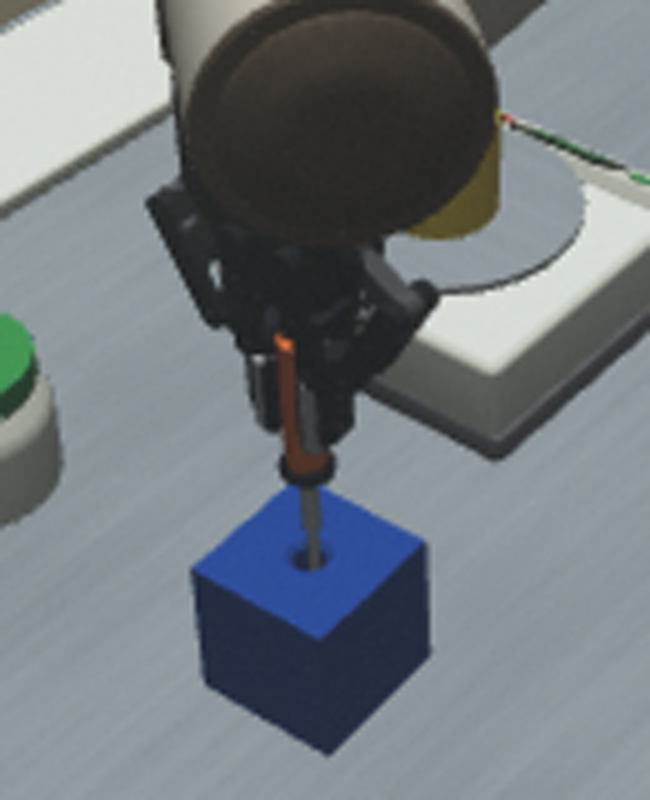

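View pics/w8.png

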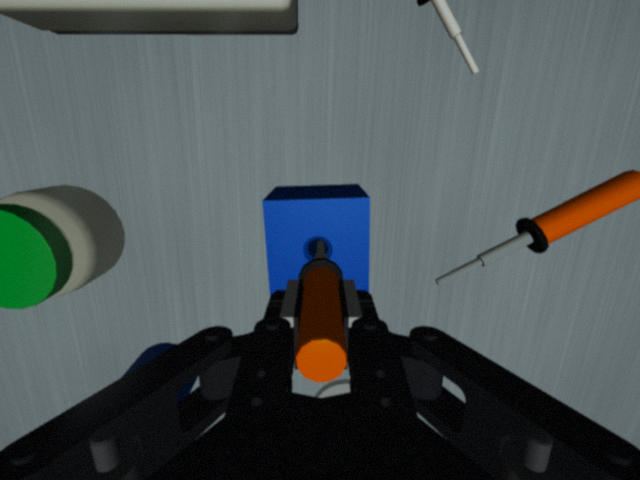

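The stylus is held with its pin about 12 mm inside the hole. Since the tool stays vertical, I'll pivot the stylus in the jaws by levering its pin against the hole's rim, with the grip moving towards -y on an arc.

Emit:
drive_tool(steps=[[0.0045, 0, 0, 0, 0.01], [0.004, 0, 0.0, 0, 0.01], [0.0041, 0, 0.0001, 0, 0.01], [0.0041, 0, 0.0004, 0, 0.01], [0.004, 0, 0.0005, 0, 0.01], [0.004, 0, 0.0007, 0, 0.01], [0.004, 0, 0.0008, 0, 0.01], [0, 0, 0, 0, 0.01]])

```text
clock: 13.2
position: [439.2, 257.4, 139.7]
ee_rot: [0.717, -0.697, -0.001, -0.003]
contact_force: [0.2, 5.0, 0.5]
gripper_width: 16.7
```

```bash
python3 - <<'E'
from h import *
st=arm.read_state(); print(st["position"],yaw(st),st["gripper_width"],st["contact_force"]); im,d=arm.get_image("side"); crop(im,210,200,340,360,5,"pics/s9.png")
im,d=arm.get_image("wrist"); cv2.imwrite("pics/w9.png",im)
E
```

```text
[439.20782464 257.35382222 139.67372327] -88.39869330411214 16.71725279824492 [0.1698804  5.04088644 0.45572487]
```

View pics/s9.png

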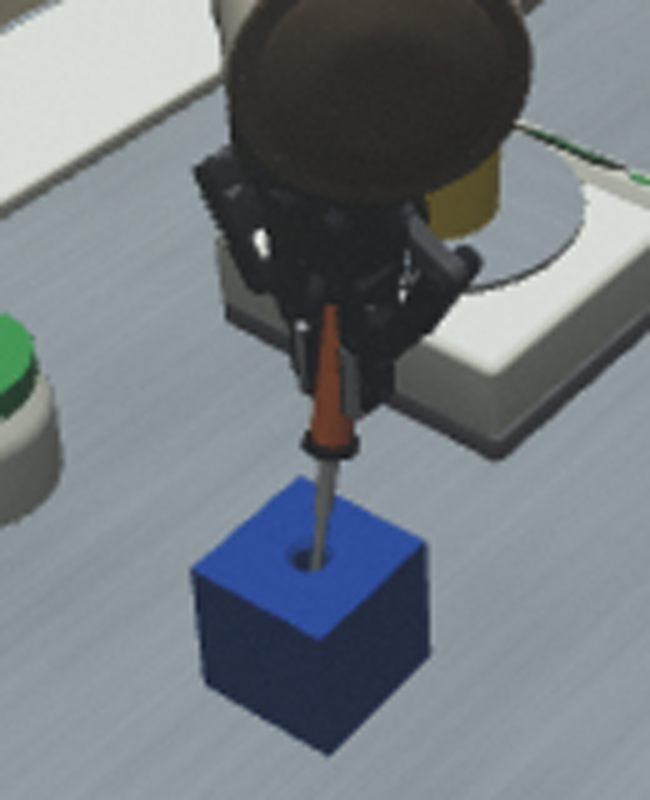

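View pics/w9.png

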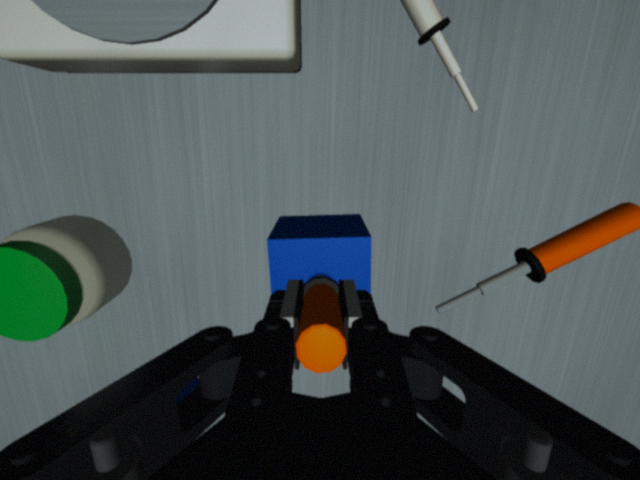

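Pivoting works, with only 5 N of side force. I'll continue to about 36°.

Emit:
drive_tool(steps=[[0.0039, 0, 0.001, 0, 0.01], [0.0039, 0, 0.0012, 0, 0.01], [0.0038, 0, 0.0014, 0, 0.01], [0.0037, 0, 0.0015, 0, 0.01], [0.0037, 0, 0.0017, 0, 0.01], [0.0036, 0, 0.0018, 0, 0.01], [0.0035, 0, 0.002, 0, 0.01], [0.0035, 0, 0.0022, 0, 0.01], [0, 0, 0, 0, 0.01], [0, 0, 0, 0, 0.01]])

```text
clock: 14.3
position: [438.9, 225.5, 125.9]
ee_rot: [0.717, -0.697, 0.0, 0.0]
contact_force: [2.3, 2.6, 3.5]
gripper_width: 16.5
```

```bash
python3 - <<'E'
from h import *
st=arm.read_state(); print(st["position"],yaw(st),st["gripper_width"],st["contact_force"]); im,d=arm.get_image("side"); crop(im,210,200,340,360,5,"pics/s10.png")
im,d=arm.get_image("wrist"); cv2.imwrite("pics/w10.png",im)
E
```

```text
[438.92125427 225.50996672 125.8892597 ] -88.41205382925399 16.52106926014418 [2.3047011  2.55812896 3.4920234 ]
```

View pics/s10.png

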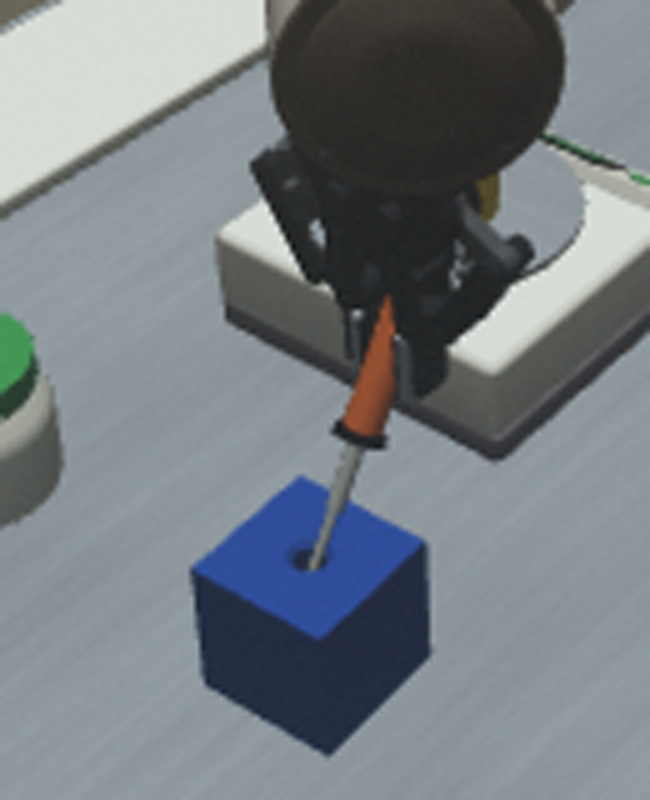

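View pics/w10.png

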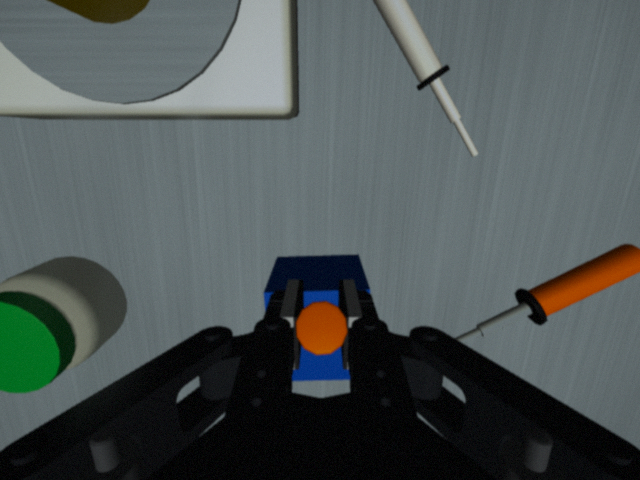

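The stylus now leans about 35° in the jaws. I'll withdraw along its axis and measure the tip from the side camera.

Emit:
drive_tool(steps=[[0.0029, 0, -0.0041, 0, 0.01], [0.0057, 0, -0.0082, 0, 0.01], [0.0086, 0, -0.0123, 0, 0.01], [0.01, 0, -0.02, 0, 0.01], [0.005, 0, -0.03, 0, 0.01], [0, 0, -0.01, 0, 0.01], [0, 0, 0, 0, 0.01], [0, 0, 0, 0, 0.01]])

```text
clock: 15.2
position: [438.6, 192.9, 209.4]
ee_rot: [0.717, -0.697, -0.0, 0.002]
contact_force: [0.4, -0.4, -1.8]
gripper_width: 16.8
```

```bash
python3 - <<'E'
from h import *
st=arm.read_state(); print(st["position"],yaw(st),st["gripper_width"],st["contact_force"]); im,d=arm.get_image("side"); cv2.imwrite("pics/s11f.png",im); np.save("pics/s11.npy",d); crop(im,240,150,350,290,5.5,"pics/s11.png")
K,T=cam2w("side"); print(T[:3,3])
g=st["position"]+[0,0,19.7]
for th in (30,35,40):
  a=np.radians(th); print(th,[ (( proj(g+L*np.array([-.028*np.sin(a),np.sin(a),-np.cos(a)]),K,T)-[240,150])*5.5).round(1).tolist() for L in (-33,0,37,70,100)])
E
```

```text
[438.63261385 192.90202815 209.44057223] -88.42040188094705 16.81392605555014 [ 0.38410335 -0.38979082 -1.82840212]
[-110.27331671  806.62665721  810.41214991]
30 [[343.1, 350.9], [316.5, 435.1], [287.0, 528.4], [261.0, 610.5], [237.7, 684.4]]
35 [[347.3, 351.6], [316.5, 435.1], [282.2, 528.2], [251.8, 610.6], [224.3, 685.0]]
40 [[351.3, 352.8], [316.5, 435.1], [277.5, 527.3], [242.9, 609.3], [211.4, 683.8]]
```

View pics/s11.png

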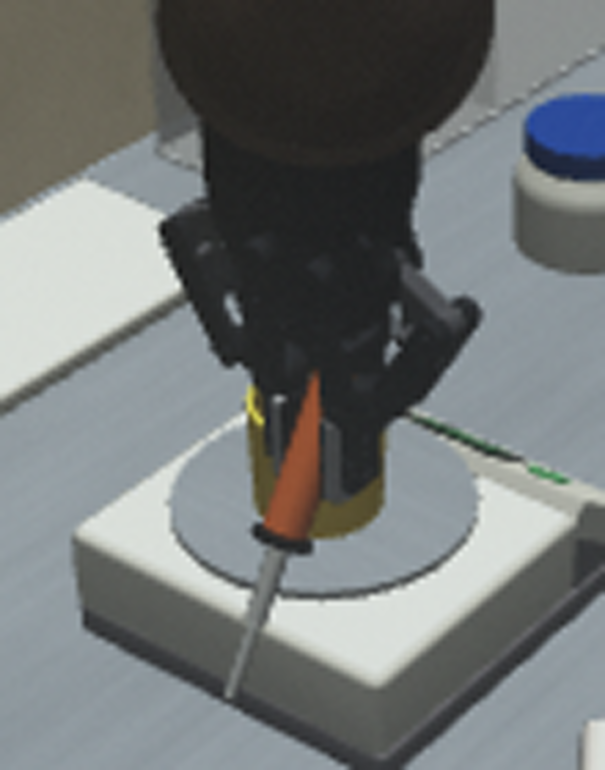

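```bash
python3 - <<'E'
from h import *
st=arm.read_state()
im=cv2.imread("pics/s11f.png"); d=np.load("pics/s11.npy"); K,T=cam2w("side"); P=cloud(d,K,T)
crop(im,276,228,306,282,14,"pics/s11z.png")
n=np.array([0.9996,0.028,0]); p0=st["position"]
def onplane(u,v):
    a=(T@np.array([(u-K[0,2])/K[0,0],-(v-K[1,2])/K[1,1],-1,0]))[:3];o=T[:3,3]
    return o+a*((p0-o)@n)/(a@n)
for q in [(231,695),(282,537)]:
    print(onplane((q[0]+.5)/5.5-.5+240,(q[1]+.5)/5.5-.5+150))
# depth along shaft rows
for v in range(222,278,4):
    row=[(u,P[v,u].round(1).tolist()) for u in range(276,306) if abs((P[v,u]-p0)@n)<14 and P[v,u][2]>90]
    if row: us=[r[0] for r in row]; print(v,us[0],us[-1],row[len(row)//2][1],onplane((us[0]+us[-1])/2,v).round(1))
E
```

```text
[437.09149647 248.0779665  141.9512246 ]
[438.000759   215.61729401 196.68085121]
222 289 298 [446.3, 194.4, 244.2] [438.3 204.7 253.1]
226 289 298 [442.9, 198.6, 238.1] [438.3 205.1 243.6]
230 289 299 [438.5, 203.7, 233.0] [438.3 204.  233.2]
234 290 299 [436.8, 206.1, 225.1] [438.4 202.9 222.6]
238 290 299 [431.2, 209.7, 219.8] [438.3 203.3 212.8]
242 289 297 [431.3, 216.0, 213.3] [438.2 208.4 205.7]
246 286 295 [434.1, 219.3, 203.9] [438.  216.6 200.4]
250 288 296 [431.9, 219.1, 194.6] [438.1 212.4 187.6]
254 287 290 [434.4, 225.8, 187.1] [437.8 223.8 184.2]
258 286 289 [433.1, 230.7, 180.4] [437.7 227.4 176.1]
262 284 288 [437.0, 233.0, 169.4] [437.5 232.5 168.9]
266 284 285 [435.9, 237.8, 162.5] [437.4 237.7 161.7]
270 283 284 [432.7, 244.6, 157.9] [437.3 241.3 153.4]
274 281 283 [434.7, 249.0, 149.1] [437.1 246.5 146.2]
```

View pics/s11z.png

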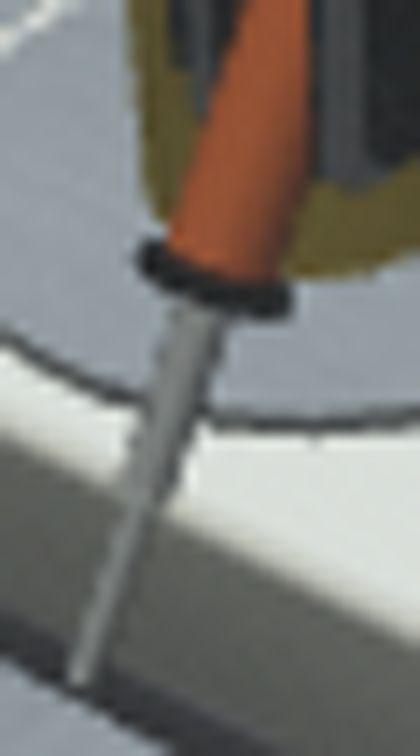

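Measured tilt is about 31° (tip ≈ (437,248,142)), which is within what the bore's clearance allows. I'll carry the stylus round to the panel side, staying high, and look at the green ring.

Emit:
drive_tool(steps=[[0.02, 0, 0, 0, 0.01], [0.0377, 0, 0, 0, 0.01], [0.0377, 0, 0, 0, 0.01], [0.0377, 0, 0, 0, 0.01], [0.0377, 0, 0, 0, 0.01], [0.0377, 0, 0, 0, 0.01], [0.0377, 0, 0, 0, 0.01], [0.0377, -0.015, 0, 0, 0.01], [0.018, -0.025, 0, 0, 0.01], [0, -0.015, 0, 0, 0.01], [0, 0, 0, 0, 0.01], [0, 0, 0, 0, 0.01]])

```text
clock: 16.45
position: [502.2, -106.2, 209.0]
ee_rot: [0.717, -0.697, -0.002, 0.001]
contact_force: [0.2, -0.4, -0.9]
gripper_width: 16.6
```

```bash
python3 - <<'E'
from h import *
st=arm.read_state(); print(st["position"],yaw(st),st["gripper_width"],st["contact_force"]); 
im,d=arm.get_image("wrist"); cv2.imwrite("pics/w12.png",im)
K,T=cam2w("wrist",st); print(proj([500,-37.5,52],K,T),proj([600.4,-35,52],K,T))
im,d=arm.get_image("side"); cv2.imwrite("pics/s12f.png",im); np.save("pics/s12.npy",d)
im,d=arm.get_image("top"); cv2.imwrite("pics/t12f.png",im); crop(im,260,190,380,290,6,"pics/t12.png")
E
```

```text
[ 502.21897758 -106.21747742  209.02345019] -88.39631966880482 16.57901623222741 [ 0.16268774 -0.41156511 -0.86625938]
[319.34545937 288.73357158] [217.58032295 288.61970517]
```

View pics/w12.png

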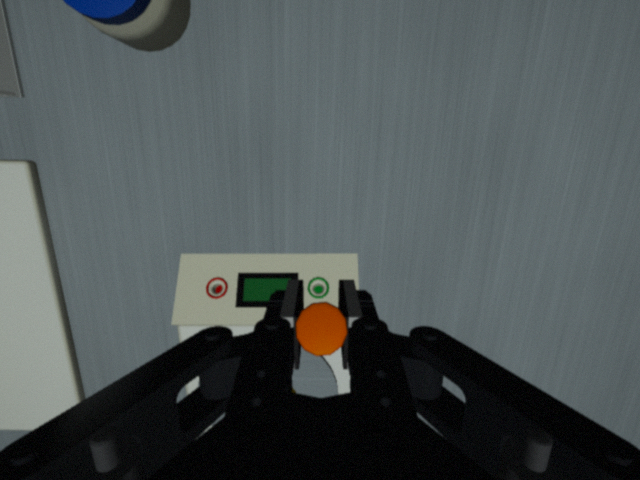

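View pics/t12.png

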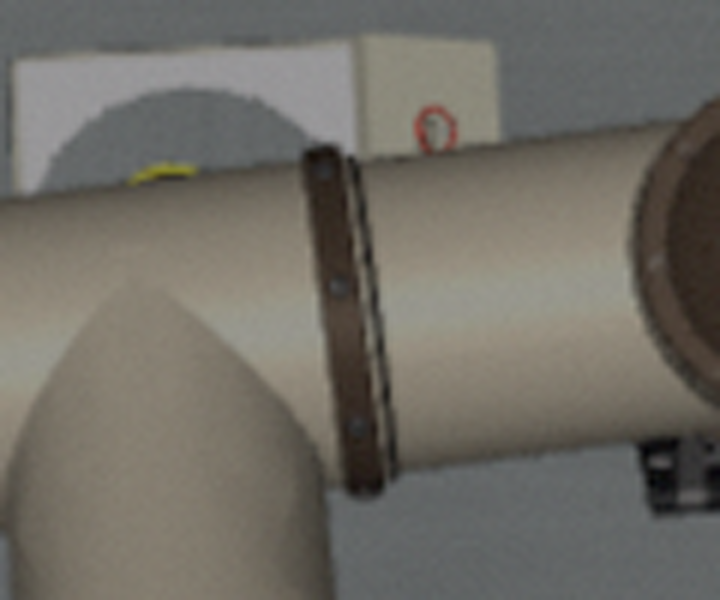

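View pics/s12f.png

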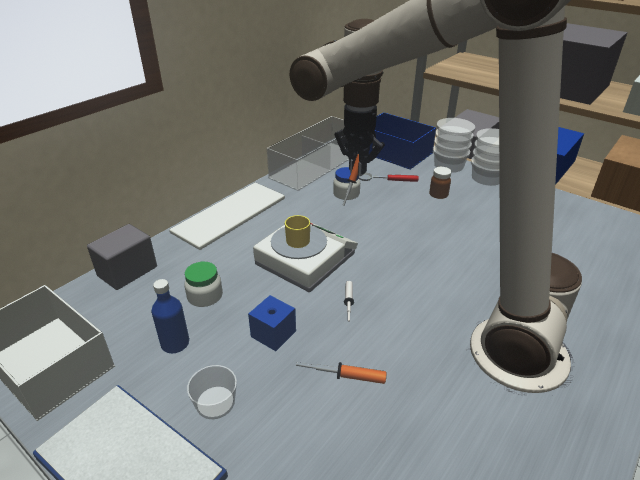

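The wrist view shows the green ring at (318,287), about 1 px from my prediction, and the red one at (217,288). The two unused styluses, which were balanced on their tips, have fallen over in the meantime without being touched. Now I'll refine the tip and the ring.

```bash
python3 - <<'E'
from h import *
st=arm.read_state(); p0=st["position"]
im=cv2.imread("pics/s12f.png"); crop(im,325,145,375,215,11,"pics/s12z.png"); crop(im,310,210,360,260,12,"pics/s12r.png")
w=cv2.imread("pics/w12.png"); crop(w,200,270,340,310,5.7,"pics/w12z.png")
def ring(f,pos,q,box,col):
    w=cv2.imread(f).astype(int); x0,y0,x1,y1=box; c=w[y0:y1,x0:x1]
    m=(c[...,1]-np.maximum(c[...,0],c[...,2])>25) if col=='g' else (c[...,2]-np.maximum(c[...,0],c[...,1])>25)
    pts=np.argwhere(m)[:,::-1].astype(np.float32)
    e=cv2.fitEllipse(pts); u,v=e[0][0]+x0,e[0][1]+y0
    K,T=cam2w("wrist",dict(position=np.array(pos),ee_rot=np.array(q)))
    return (round(u,1),round(v,1)),ray_z(u,v,52,K,T).round(1),np.round(e[1],1),len(pts)
q0=[0.7170,-0.6970,0,0]; q0=np.array(q0)/np.linalg.norm(q0)
print(ring("pics/w12.png",p0,st["ee_rot"],(306,275,332,300),'g'))
print(ring("pics/w12.png",p0,st["ee_rot"],(203,275,231,301),'r'))
print(ring("pics/w3.png",[544.848,68.415,136.524],q0,(373,65,414,103),'g'))
print(ring("pics/w3.png",[544.848,68.415,136.524],q0,(215,65,255,103),'r'))
K,T=cam2w("side"); n=np.array([0.9996,0.028,0])
print("cmp",proj([500,-37.5,52],K,T))
E
```

```text
((318.0, 287.4), array([501.9, -38. ,  52. ]), array([18.9, 19.2]), 213)
((215.9, 287.6), array([603., -35.,  52.]), array([18.2, 20.3]), 216)
((393.2, 83.8), array([501.4, -39.2,  52. ]), array([24.6, 30.6]), 319)
((233.7, 83.7), array([601.8, -36.4,  52. ]), array([24.6, 30.8]), 340)
cmp [339.33125006 236.40978312]
```

View pics/s12z.png

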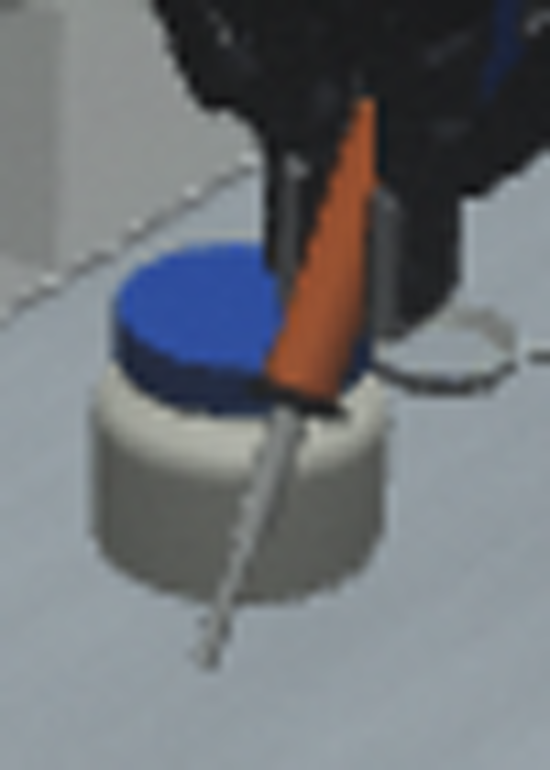

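View pics/s12r.png

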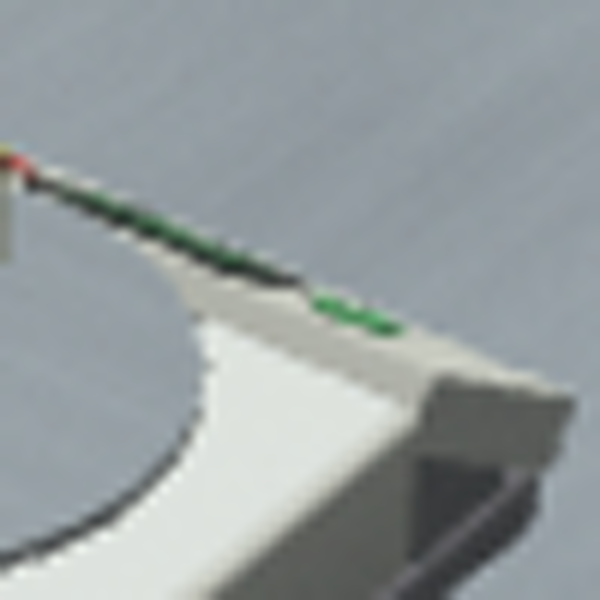

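View pics/w12z.png

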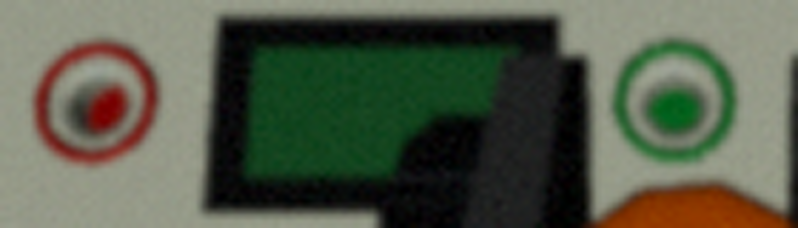

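```bash
python3 - <<'E'
from h import *
st=arm.read_state(); p0=st["position"]; K,T=cam2w("side"); n=np.array([0.9996,0.028,0])
def onplane(u,v):
    a=(T@np.array([(u-K[0,2])/K[0,0],-(v-K[1,2])/K[1,1],-1,0]))[:3];o=T[:3,3]
    return o+a*((p0-o)@n)/(a@n)
f=lambda x,y:((x+.5)/11-.5+325,(y+.5)/11-.5+145)
t=onplane(*f(207,660)); c=onplane(*f(304,396)); b=onplane(*f(335,270));s=onplane(*f(288,415))
print("tip",t,"collar",c,"shaft",s); print(np.degrees(np.arctan2(t[1]-c[1],c[2]-t[2])),np.linalg.norm(t-c)); print("tip-TCP",t-p0, "tool",to_tool(st,t))
# depth view
print(proj(t,K,T))
d=np.load("pics/s12.npy")
P=cloud(d,K,T)
for v in range(184,207,2):
    us=[u for u in range(338,356) if abs((P[v,u]-p0)@n)<20]
    if us: print(v,us[0],us[-1],P[v,us[len(us)//2]].round(0), onplane((us[0]+us[-1])/2,v).round(1))
E
```

```text
tip [500.83544781 -51.65900432 142.61514668] collar [501.83379779 -87.30009849 195.47797338] shaft [501.65726674 -80.99793983 193.40494529]
33.988576565229266 63.76333384502761
tip-TCP [ -1.52053536  54.28311252 -67.6775574 ] tool [-54.29916382  -0.1496906   67.68159653]
[343.36363636 204.54545455]
184 349 352 [496. -75. 193.] [501.6 -80.3 188.8]
186 348 351 [497. -72. 188.] [501.5 -76.1 185. ]
188 348 350 [499. -71. 182.] [501.5 -74.3 180.1]
190 347 349 [500. -69. 177.] [501.4 -70.1 176.3]
192 346 349 [498. -65. 174.] [501.3 -68.2 171.4]
194 346 348 [500. -64. 168.] [501.2 -66.3 166.4]
196 346 347 [497. -61. 165.] [501.2 -64.4 161.5]
198 345 346 [501. -62. 157.] [501.1 -60.2 157.7]
200 344 345 [498. -54. 156.] [501.  -56.  153.9]
202 344 345 [498. -54. 150.] [501.  -56.4 147.8]
204 343 344 [497. -49. 147.] [500.9 -52.2 144. ]
```

Emit:
drive_tool(steps=[[-0.003, -0.0009, 0.02, 0, 0.01], [-0.0036, 0, 0.03, 0, 0.01], [0, 0, 0.02, 0, 0.01], [0, 0, 0.0096, 0, 0.01], [0, 0, 0, 0, 0.01], [0, 0, 0, 0, 0.01]])

```text
clock: 17.2
position: [504.7, -99.6, 132.1]
ee_rot: [0.717, -0.697, 0.001, -0.0]
contact_force: [0.2, -0.1, 0.4]
gripper_width: 16.4
```

```bash
cat > look.py <<'E'
import sys
from h import *
k=sys.argv[1]
st=arm.read_state(); print(st["position"].round(2),yaw(st),st["contact_force"].round(2),st["clock"])
w,_=arm.get_image("wrist"); cv2.imwrite(f"pics/w{k}.png",w); crop(w,250,230,400,340,5,f"pics/w{k}z.png")
s,d=arm.get_image("side"); cv2.imwrite(f"pics/s{k}.png",s); crop(s,310,190,360,250,12,f"pics/s{k}z.png")
E
python3 look.py 13
```

```text
[504.67 -99.64 132.08] -88.34992161950329 [ 0.24 -0.06  0.38] 17.2
```

View pics/s13z.png

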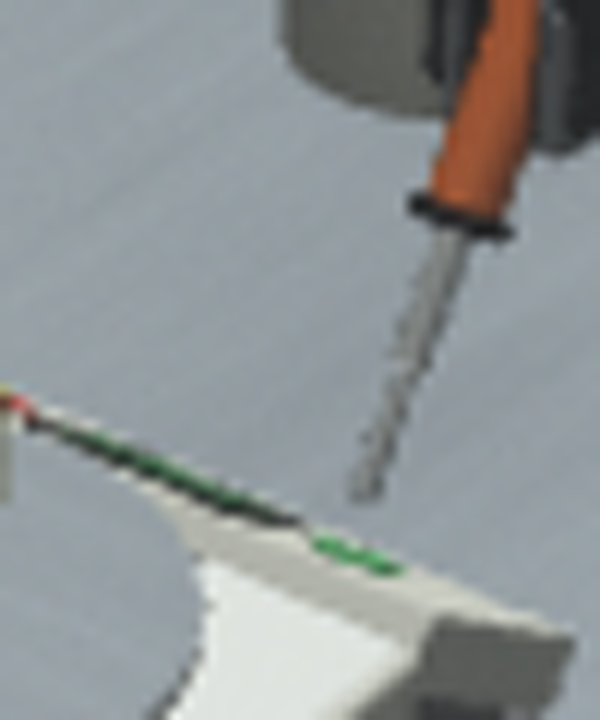

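View pics/w13.png

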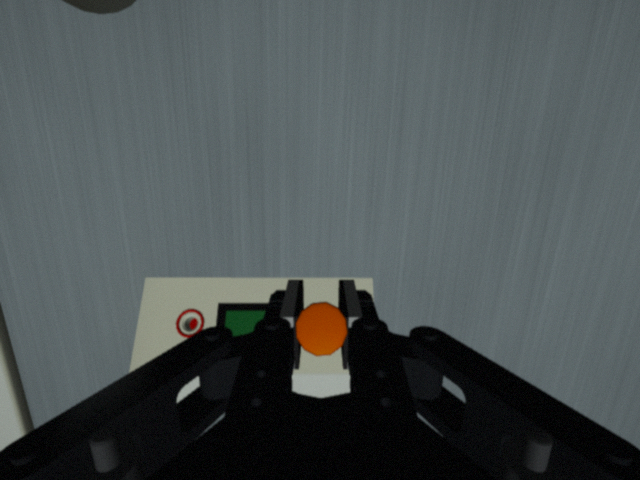

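```bash
cat >> h.py <<'E'
def tipcalc(u,v,st=None,th=35):
    st=st or arm.read_state(); p0=st["position"]; K,T=cam2w("side"); n=np.array([0.9996,0.028,0])
    a=(T@np.array([(u-K[0,2])/K[0,0],-(v-K[1,2])/K[1,1],-1,0]))[:3];o=T[:3,3]
    return o+a*((p0-o)@n)/(a@n)
E
python3 - <<'E'
from h import *
st=arm.read_state(); print(st["position"],yaw(st),st["clock"])
f=lambda x,y:((x+.5)/12-.5+310,(y+.5)/12-.5+190)
t=tipcalc(*f(367,495)); c=tipcalc(*f(462,214)); print(t,c,to_tool(st,t),np.degrees(np.arctan2(t[1]-c[1],c[2]-t[2])),np.linalg.norm(t-c))
K,T=cam2w("side")
u,v=f(357,557); print("ring",u,v, ray_z(u,v,52,K,T))
E
```

```text
[504.93870578 -99.66690748 132.44078029] -88.37143728040552 17.3
[503.4059932  -44.94906836  64.27303178] [504.32472583 -77.74782342 119.72742585] [-54.74116185   0.16407487  68.1660571 ] 30.60238656841591 64.43440249216799
ring 339.2916666666667 235.95833333333334 [501.27850459 -39.03022143  52.        ]
```

Emit:
drive_tool(steps=[[0.0014, 0.002, 0.001, 0, 0.01], [-0.0015, 0, 0.0021, 0, 0.01], [-0.0015, 0, 0.0021, 0, 0.01], [-0.0015, 0, 0.0021, 0, 0.01], [0, 0, 0, 0, 0.01], [0, 0, 0, 0, 0.01], [0, 0, 0, 0, 0.01]])

```text
clock: 18.0
position: [502.0, -96.7, 123.8]
ee_rot: [0.717, -0.697, 0.0, 0.0]
contact_force: [-0.1, 0.3, -0.9]
gripper_width: 16.4
```

```bash
python3 look.py 14; python3 -c "
from h import *
st=arm.read_state();print(st['position'],st['clock'])"
```

```text
[502.04 -96.71 123.82] -88.38787318136181 [-0.11  0.25 -0.87] 18.0
[502.03073425 -96.69850022 123.84196131] 18.1
```

View pics/s14z.png

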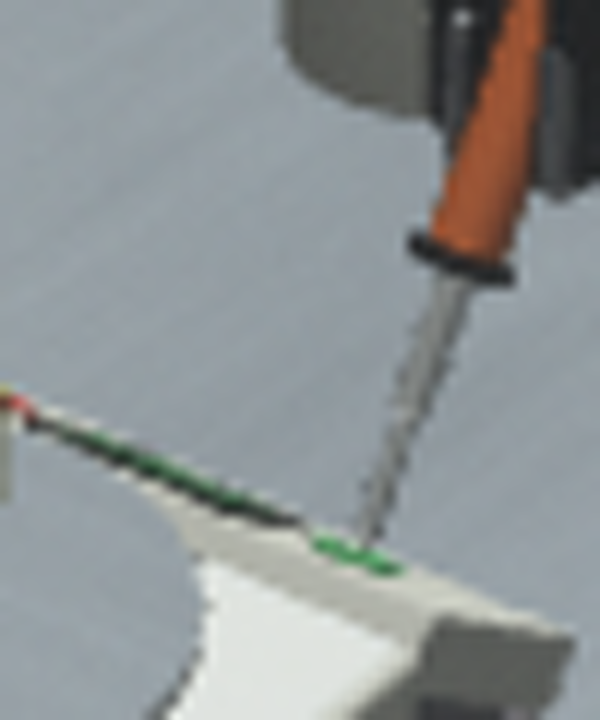

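```bash
python3 - <<'E'
from h import *
K,T=cam2w("side"); m=np.array([501.3,-38.4,52]); n=np.array([0.016,-.574,.819]); sy=np.array([-.9996,-.028,0]); up=np.array([-.023,.819,.574])
g=lambda P:((proj(P,K,T)-[310,190]+.5)*12-.5)
b=g(m);print(b)
for nm,v in (("n5",5*n),("sy1",sy),("up1",up),("tool z1",np.array([0,0,-1.])) ): print(nm,(g(m+v)-b).round(2))
E
```

```text
[355.17382656 558.29423217]
n5 [  8.14 -21.48]
sy1 [3.77 1.65]
up1 [-2.12 -0.37]
tool z1 [-0.12  3.73]
```

Emit:
drive_tool(steps=[[-0.0005, -0.0006, -0.0003, 0, 0.01], [-0.0009, 0, 0.0012, 0, 0.01], [-0.0009, 0, 0.0012, 0, 0.01], [-0.0009, 0, 0.0012, 0, 0.01], [0, 0, 0, 0, 0.01], [0, 0, 0, 0, 0.01]])

```text
clock: 18.7
position: [502.4, -93.5, 120.4]
ee_rot: [0.717, -0.697, -0.0, 0.0]
contact_force: [-0.5, -0.3, -0.3]
gripper_width: 16.5
```

```bash
python3 - <<'E'
from h import *
st=arm.read_state();print(st['position'],st['contact_force'])
s,d=arm.get_image("side"); crop(s,328,215,353,245,22,f"pics/s15z.png")
E
```

```text
[502.40798718 -93.4526261  120.44016867] [-0.51100857 -0.27745729 -0.27233038]
```

View pics/s15z.png

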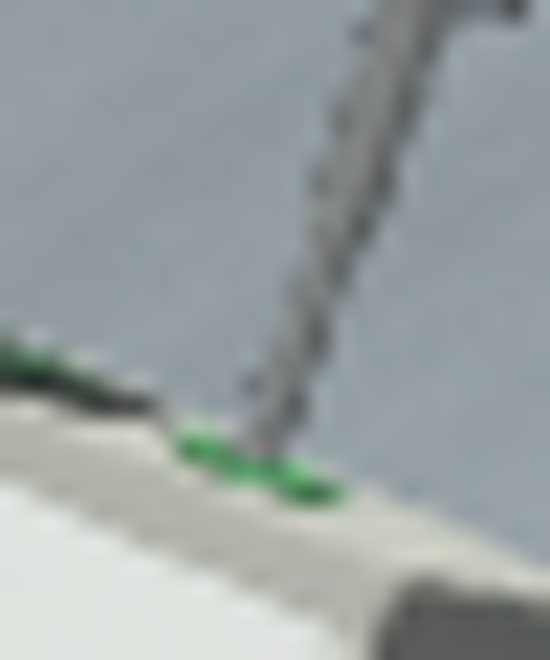

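The tip sits over the middle of the green ring with no contact force. I'll go in along the bore, checking the force as I go.

Emit:
drive_tool(steps=[[-0.0009, 0, 0.0012, 0, 0.01], [-0.0009, 0, 0.0012, 0, 0.01], [-0.0006, 0, 0.0008, 0, 0.01], [0, 0, 0, 0, 0.01]])

```text
clock: 19.15
position: [502.7, -91.2, 117.1]
ee_rot: [0.717, -0.697, 0.0, -0.0]
contact_force: [1.4, -1.4, -1.4]
gripper_width: 16.5
```

Emit:
drive_tool(steps=[[-0.0006, 0, 0.0008, 0, 0.01], [-0.0006, 0, 0.0008, 0, 0.01], [-0.0006, 0, 0.0008, 0, 0.01], [0, 0, 0, 0, 0.01]])

```text
clock: 19.55
position: [502.5, -89.3, 114.8]
ee_rot: [0.717, -0.697, 0.0, -0.0]
contact_force: [1.3, -3.0, -1.0]
gripper_width: 16.5
```

Depth is about 6 mm. A small sideways force shows the pin touching the upslope wall, so I'll shift 1 mm downslope and continue.

Emit:
drive_tool(steps=[[0.0008, -0.0005, 0.0006, 0, 0.01], [0, 0, 0, 0, 0.01]])

```text
clock: 19.75
position: [502.6, -89.9, 114.1]
ee_rot: [0.717, -0.697, -0.0, 0.0]
contact_force: [1.3, -1.7, -0.6]
gripper_width: 16.7
```

Emit:
drive_tool(steps=[[-0.0006, 0, 0.0008, 0, 0.01], [-0.0006, 0, 0.0008, 0, 0.01], [0, 0, 0, 0, 0.01]])

```text
clock: 20.05
position: [502.7, -88.7, 112.5]
ee_rot: [0.717, -0.697, -0.0, 0.0]
contact_force: [0.7, -1.0, -1.1]
gripper_width: 16.9
```

Emit:
drive_tool(steps=[[-0.0006, 0, 0.0008, 0, 0.01], [-0.0003, 0, 0.0004, 0, 0.01], [0, 0, 0, 0, 0.01]])

```text
clock: 20.35
position: [502.8, -87.9, 111.4]
ee_rot: [0.717, -0.697, -0.0, 0.0]
contact_force: [0.8, -1.1, -1.2]
gripper_width: 16.5
```

Emit:
drive_tool(steps=[[-0.0006, 0, 0.0008, 0, 0.01], [-0.0003, 0, 0.0004, 0, 0.01], [0, 0, 0, 0, 0.01]])

```text
clock: 20.65
position: [502.7, -87.1, 110.2]
ee_rot: [0.717, -0.697, -0.0, 0.0]
contact_force: [0.1, -1.5, -0.6]
gripper_width: 16.4
```

Emit:
drive_tool(steps=[[-0.0006, 0, 0.0008, 0, 0.01], [-0.0003, 0, 0.0004, 0, 0.01], [0, 0, 0, 0, 0.01]])

```text
clock: 20.95
position: [502.8, -86.2, 109.0]
ee_rot: [0.717, -0.697, 0.0, 0.0]
contact_force: [-0.1, -2.8, -1.7]
gripper_width: 16.8
```

Emit:
drive_tool(steps=[[-0.0006, 0, 0.0008, 0, 0.01], [0, 0, 0, 0, 0.01], [0, 0, 0, 0, 0.01]])

```text
clock: 21.25
position: [502.7, -85.6, 108.2]
ee_rot: [0.717, -0.697, -0.0, 0.0]
contact_force: [0.5, -2.8, -0.7]
gripper_width: 16.1
```

Emit:
drive_tool(steps=[[0.0006, 0, 0.0004, 0, 0.01], [0, 0, 0, 0, 0.01]])

```text
clock: 21.45
position: [502.7, -86.0, 107.9]
ee_rot: [0.717, -0.697, -0.0, -0.0]
contact_force: [0.5, -1.3, -1.2]
gripper_width: 16.5
```

Emit:
drive_tool(steps=[[-0.0006, 0, 0.0008, 0, 0.01], [0, 0, 0, 0, 0.01], [0, 0, 0, 0, 0.01]])

```text
clock: 21.75
position: [502.8, -85.6, 107.2]
ee_rot: [0.717, -0.697, 0.0, -0.0]
contact_force: [0.3, -1.8, 0.6]
gripper_width: 16.7
```

Emit:
drive_tool(steps=[[-0.0005, 0, 0.0007, 0, 0.01], [0, 0, 0, 0, 0.01], [0, 0, 0, 0, 0.01]])

```text
clock: 22.05
position: [502.8, -85.2, 106.5]
ee_rot: [0.717, -0.697, 0.0, 0.0]
contact_force: [0.1, -2.9, 2.4]
gripper_width: 17.0
```

Emit:
drive_tool(steps=[[-0.0005, 0, 0.0007, 0, 0.01], [0, 0, 0, 0, 0.01], [0, 0, 0, 0, 0.01]])

```text
clock: 22.35
position: [502.8, -84.7, 105.8]
ee_rot: [0.717, -0.697, 0.0, 0.0]
contact_force: [0.1, -3.0, 1.8]
gripper_width: 16.7
```

Button contact began near 14.8 mm depth, with about 3 N along the bore now. I'll press on in small steps.

Emit:
drive_tool(steps=[[-0.0006, 0, 0.0008, 0, 0.01], [0, 0, 0, 0, 0.01]])

```text
clock: 22.55
position: [502.8, -84.1, 105.0]
ee_rot: [0.717, -0.697, 0.0, 0.0]
contact_force: [0.5, -3.9, 1.9]
gripper_width: 16.4
```

Emit:
drive_tool(steps=[[-0.0005, 0, 0.0009, 0, 0.01], [0, 0, 0, 0, 0.01]])

```text
clock: 22.75
position: [502.8, -83.5, 104.1]
ee_rot: [0.717, -0.697, 0.0, 0.0]
contact_force: [0.3, -5.2, 3.1]
gripper_width: 16.4
```

Emit:
drive_tool(steps=[[-0.0002, 0, 0.0009, 0, 0.01], [0, 0, 0, 0, 0.01]])

```text
clock: 22.95
position: [502.8, -83.3, 103.2]
ee_rot: [0.717, -0.697, 0.0, -0.0]
contact_force: [-0.3, -4.9, 4.9]
gripper_width: 16.4
```

Emit:
drive_tool(steps=[[-0.0004, 0, 0.0007, 0, 0.01], [0, 0, 0, 0, 0.01]])

```text
clock: 23.15
position: [502.9, -83.1, 102.9]
ee_rot: [0.717, -0.697, 0.0, 0.0]
contact_force: [-0.5, -5.5, 6.9]
gripper_width: 16.9
```

The force jumped to about 9 N and motion stopped, so the button is fully in. I'll hold for over a second.

Emit:
drive_tool(steps=[[0, 0, 0, 0, 0.01], [0, 0, 0, 0, 0.01], [0, 0, 0, 0, 0.01], [0, 0, 0, 0, 0.01], [0, 0, 0, 0, 0.01], [0, 0, 0, 0, 0.01], [0, 0, 0, 0, 0.01], [0, 0, 0, 0, 0.01], [0, 0, 0, 0, 0.01], [0, 0, 0, 0, 0.01], [0, 0, 0, 0, 0.01], [0, 0, 0, 0, 0.01], [0, 0, 0, 0, 0.01], [0, 0, 0, 0, 0.01]])

```text
clock: 24.55
position: [502.9, -83.1, 102.9]
ee_rot: [0.717, -0.697, 0.0, -0.0]
contact_force: [-0.9, -5.5, 6.1]
gripper_width: 16.3
```

```bash
python3 look.py 16
```

```text
[502.86 -83.1  102.91] -88.37234995096296 [-0.87 -5.53  6.1 ] 24.55
```

View pics/s16z.png

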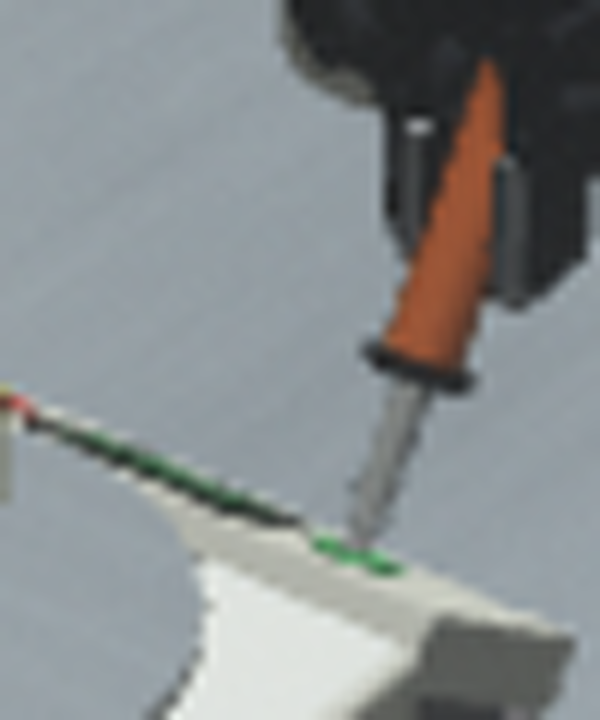

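To confirm this is the hard stop, I'll add a 0.5 mm nudge and a further hold.

Emit:
drive_tool(steps=[[-0.0002, 0, 0.0004, 0, 0.01], [0, 0, 0, 0, 0.01], [0, 0, 0, 0, 0.01]])

```text
clock: 24.95
position: [502.9, -83.1, 102.8]
ee_rot: [0.717, -0.697, 0.0, 0.0]
contact_force: [-1.1, -5.5, 7.7]
gripper_width: 16.7
```

The hard stop is confirmed: 0.1 mm of motion for 1.6 N more. I'll hold another second, then withdraw along the bore.

Emit:
drive_tool(steps=[[0, 0, 0, 0, 0.01], [0, 0, 0, 0, 0.01], [0, 0, 0, 0, 0.01], [0, 0, 0, 0, 0.01], [0, 0, 0, 0, 0.01], [0, 0, 0, 0, 0.01], [0, 0, 0, 0, 0.01], [0, 0, 0, 0, 0.01], [0, 0, 0, 0, 0.01], [0, 0, 0, 0, 0.01]])

```text
clock: 25.95
position: [502.9, -83.1, 102.8]
ee_rot: [0.717, -0.697, 0.0, 0.0]
contact_force: [-1.3, -5.7, 8.5]
gripper_width: 16.9
```

Emit:
drive_tool(steps=[[0.0011, 0, -0.0016, 0, 0.01], [0.0017, 0, -0.0025, 0, 0.01], [0.0017, 0, -0.0025, 0, 0.01], [0.0023, 0, -0.0033, 0, 0.01], [0.0023, 0, -0.0033, 0, 0.01], [0.0023, 0, -0.0033, 0, 0.01], [0.0023, 0, -0.0033, 0, 0.01], [0.0035, 0, -0.005, 0, 0.01], [0.0057, 0, -0.0082, 0, 0.01], [0.008, 0, -0.02, 0, 0.01], [0.005, 0, -0.04, 0, 0.01], [0, 0, -0.02, 0, 0.01], [0, 0, 0, 0, 0.01], [0, 0, 0, 0, 0.01]])

```text
clock: 27.35
position: [503.4, -118.7, 215.3]
ee_rot: [0.717, -0.697, 0.0, -0.0]
contact_force: [0.4, -0.1, -0.6]
gripper_width: 16.8
```

```bash
python3 - <<'E'
from h import *
st=arm.read_state();print(st['position'],st['contact_force'],yaw(st))
s,d=arm.get_image("side"); cv2.imwrite("pics/s17.png",s); crop(s,310,130,370,250,6,f"pics/s17z.png")
w,_=arm.get_image("wrist"); crop(w,180,250,360,330,4,"pics/w17.png")
E
```

```text
[ 503.38292926 -118.69731008  215.32922604] [ 0.37963685 -0.07119938 -0.62003152] -88.42624520352639
```

View pics/s17z.png

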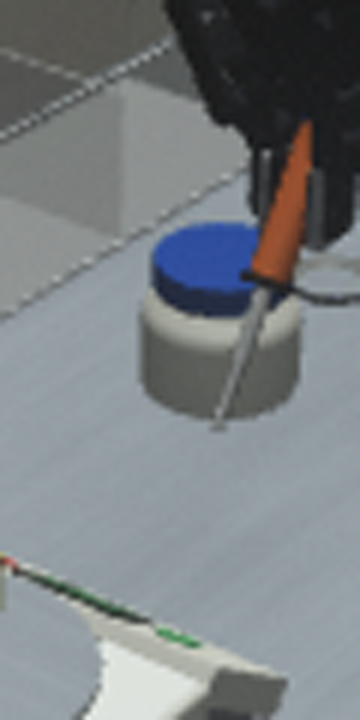

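View pics/w17.png

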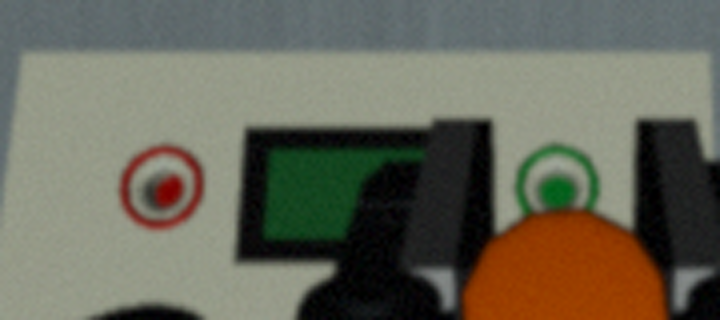

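The button's cap looks as it did before, so it has come back out, and the stylus is clear. I'll return to the stand along the same route.

Emit:
drive_tool(steps=[[0, 0.02, 0, 0, 0.01], [-0.01, 0.0261, 0, 0, 0.01], [-0.03, 0.01, 0, 0, 0.01], [-0.039, 0, 0, 0, 0.01], [-0.039, 0, 0, 0, 0.01], [-0.039, 0, 0, 0, 0.01], [-0.039, 0, 0, 0, 0.01], [-0.039, 0, 0, 0, 0.01], [-0.035, 0, 0, 0, 0.01], [-0.025, 0, 0, 0, 0.01], [-0.0123, 0, 0, 0, 0.01], [0, 0, 0, 0, 0.01], [0, 0, 0, 0, 0.01]])

```text
clock: 28.75
position: [438.5, 186.3, 214.3]
ee_rot: [0.717, -0.697, -0.0, 0.001]
contact_force: [0.4, 0.2, -0.8]
gripper_width: 16.5
```

```bash
python3 - <<'E'
from h import *
st=arm.read_state();print(st['position'],st['contact_force'],yaw(st))
s,d=arm.get_image("side"); cv2.imwrite("pics/s18.png",s); crop(s,250,200,310,350,5.3,f"pics/s18z.png")
st=arm.read_state();print(st['position'])
K,T=cam2w("side"); print("hole px in crop",(proj([437.3,283.7,70],K,T)-[250,200]+.5)*5.3-.5)
E
```

```text
[438.52420124 186.34103293 214.28008008] [ 0.40387181  0.18230744 -0.75721912] -88.3961731199723
[438.635152   186.05456479 214.4831385 ]
hole px in crop [116.22772185 588.58579023]
```

View pics/s18z.png

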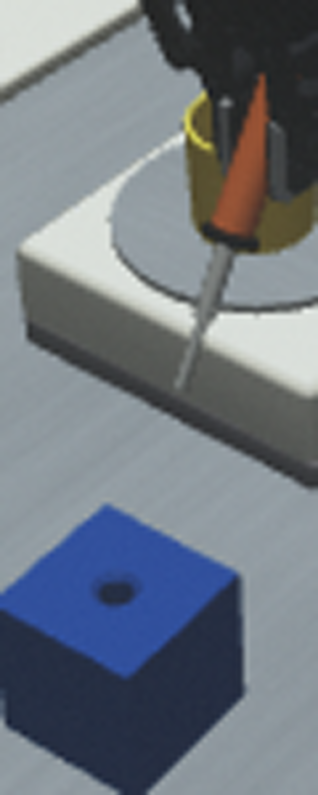

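```bash
python3 - <<'E'
from h import *
st=arm.read_state()
f=lambda x,y:((x+.5)/5.3-.5+250,(y+.5)/5.3-.5+200)
t=tipcalc(*f(181,386)); c=tipcalc(*f(231,237)); print(t,c,to_tool(st,t),np.degrees(np.arctan2(t[1]-c[1],c[2]-t[2])),np.linalg.norm(t-c))
K,T=cam2w("side"); print(ray_z(*f(115,591),70,K,T))
E
```

```text
[437.09101163 241.18037619 146.90560933] [438.01162439 208.31450042 199.83688806] [-5.52176025e+01 -5.11921828e-02  6.75201870e+01] 31.836805873434038 62.31158468885185
[436.75418788 284.98570659  70.        ]
```

Emit:
drive_tool(steps=[[-0.01, 0, 0.02, 0, 0.01], [-0.01, 0, 0.02, 0, 0.01], [-0.0106, 0, 0.0225, 0, 0.01], [0, 0, 0, 0, 0.01], [0, 0, 0, 0, 0.01], [0, 0, 0, 0, 0.01]])

```text
clock: 29.4
position: [438.8, 217.3, 153.8]
ee_rot: [0.717, -0.697, 0.0, -0.001]
contact_force: [0.5, -0.3, 0.2]
gripper_width: 16.6
```

```bash
python3 - <<'E'
from h import *
st=arm.read_state();print(st['position'],st['contact_force'],yaw(st))
s,d=arm.get_image("side"); cv2.imwrite("pics/s19.png",s); crop(s,250,240,300,340,8,f"pics/s19z.png")
w,_=arm.get_image("wrist"); cv2.imwrite("pics/w19.png",w)
st=arm.read_state();print(st['position'])
E
```

```text
[438.80998605 217.26277715 153.76419996] [ 0.46835084 -0.28877429  0.21243916] -88.43164158943031
[438.70200962 217.46214551 153.76910596]
```

View pics/s19z.png

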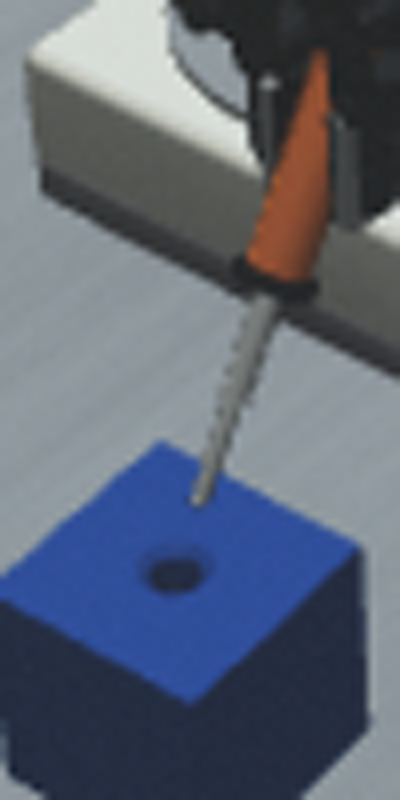

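View pics/w19.png

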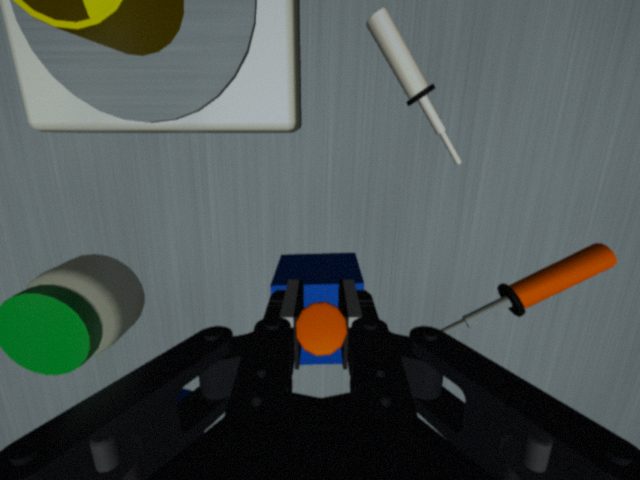

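Aligned with the hole (tip (202,497), hole (175,572)). Now in along its axis.

Emit:
drive_tool(steps=[[-0.0028, 0, 0.005, 0, 0.01], [-0.0028, 0, 0.005, 0, 0.01], [-0.0028, 0, 0.005, 0, 0.01], [-0.002, 0, 0.0035, 0, 0.01], [0, 0, 0, 0, 0.01], [0, 0, 0, 0, 0.01]])

```text
clock: 30.1
position: [437.8, 228.1, 133.8]
ee_rot: [0.717, -0.697, 0.0, 0.0]
contact_force: [-0.2, -0.7, -0.3]
gripper_width: 16.2
```

```bash
python3 - <<'E'
from h import *
st=arm.read_state();print(st['position'],st['contact_force'],yaw(st))
s,d=arm.get_image("side"); cv2.imwrite("pics/s20.png",s); crop(s,250,240,300,340,8,f"pics/s20z.png")
E
```

```text
[437.76879346 228.13042946 133.81810465] [-0.15425767 -0.66684551 -0.33255951] -88.37220835949998
```

View pics/s20z.png

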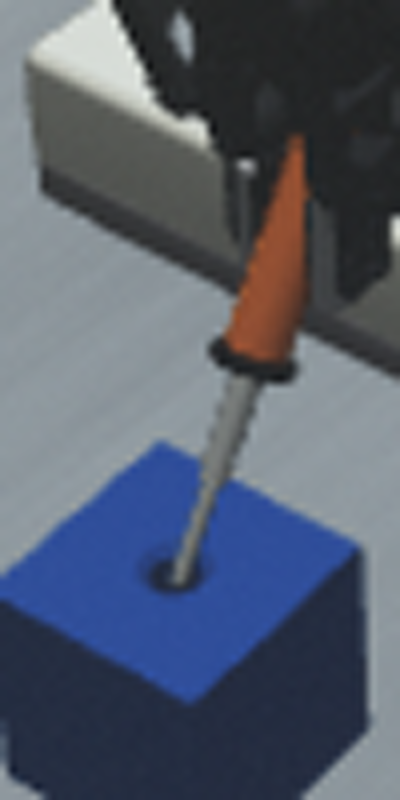

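Emit:
drive_tool(steps=[[-0.002, 0, 0.004, 0, 0.01], [-0.0015, 0, 0.004, 0, 0.01], [0, 0, 0, 0, 0.01], [0, 0, 0, 0, 0.01]])

```text
clock: 30.55
position: [437.4, 231.1, 125.6]
ee_rot: [0.717, -0.697, 0.0, 0.001]
contact_force: [1.2, -1.2, -1.3]
gripper_width: 16.9
```

The tip is about 12 mm inside the hole. I'll pivot the stylus back upright by moving the grip towards +y on the reverse arc.

Emit:
drive_tool(steps=[[-0.003, 0, 0, 0, 0.01], [-0.0033, 0, -0.0019, 0, 0.01], [-0.0033, 0, -0.0018, 0, 0.01], [-0.0033, 0, -0.0016, 0, 0.01], [-0.0033, 0, -0.0016, 0, 0.01], [-0.0033, 0, -0.0014, 0, 0.01], [-0.0034, 0, -0.0013, 0, 0.01], [-0.0034, 0, -0.0011, 0, 0.01], [-0.0034, 0, -0.0011, 0, 0.01], [0, 0, 0, 0, 0.01]])

```text
clock: 31.55
position: [436.5, 260.3, 137.5]
ee_rot: [0.717, -0.697, 0.0, 0.001]
contact_force: [2.1, -5.5, -1.4]
gripper_width: 16.4
```

```bash
python3 - <<'E'
from h import *
st=arm.read_state();print(st['position'],st['contact_force'],yaw(st))
s,d=arm.get_image("side"); cv2.imwrite("pics/s21.png",s); crop(s,240,220,300,340,6,f"pics/s21z.png")
E
```

```text
[436.46410674 260.28531283 137.45064872] [ 2.10473453 -5.4978245  -1.43592243] -88.38197097052881
```

View pics/s21z.png

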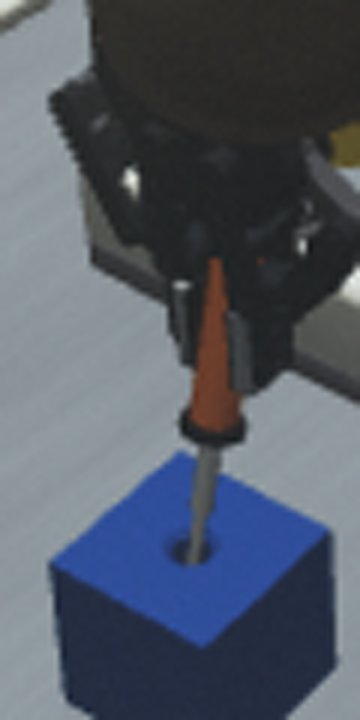

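Emit:
drive_tool(steps=[[-0.0035, -0.0003, -0.0009, 0, 0.01], [-0.0035, -0.0003, -0.0008, 0, 0.01], [-0.0035, 0, -0.0007, 0, 0.01], [-0.0036, 0, -0.0006, 0, 0.01], [-0.0035, 0, -0.0004, 0, 0.01], [-0.0036, 0, -0.0003, 0, 0.01], [-0.0036, 0, -0.0002, 0, 0.01], [-0.0036, 0, -0.0001, 0, 0.01], [0, 0, 0, 0, 0.01], [0, 0, 0, 0, 0.01]])

```text
clock: 32.6
position: [436.6, 289.7, 141.8]
ee_rot: [0.717, -0.697, -0.0, -0.0]
contact_force: [1.2, -3.6, -1.3]
gripper_width: 16.8
```

```bash
python3 - <<'E'
from h import *
st=arm.read_state();print(st['position'],st['contact_force'],yaw(st))
s,d=arm.get_image("side"); cv2.imwrite("pics/s22.png",s); crop(s,240,220,300,340,6,f"pics/s22z.png")
w,_=arm.get_image("wrist"); cv2.imwrite("pics/w22.png",w)
E
```

```text
[436.57392698 289.74931355 141.80159181] [ 1.18701492 -3.64675313 -1.32730311] -88.3856628484854
```

View pics/s22z.png

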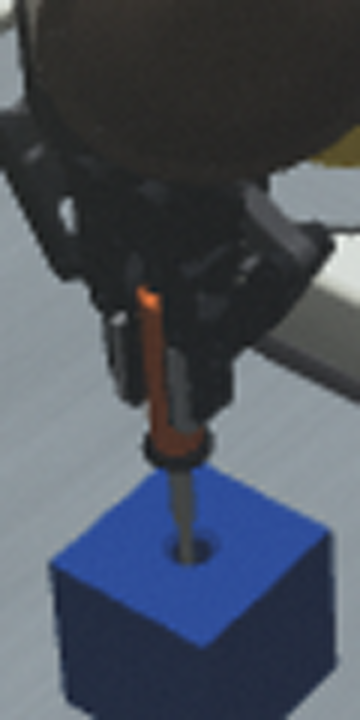

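View pics/w22.png

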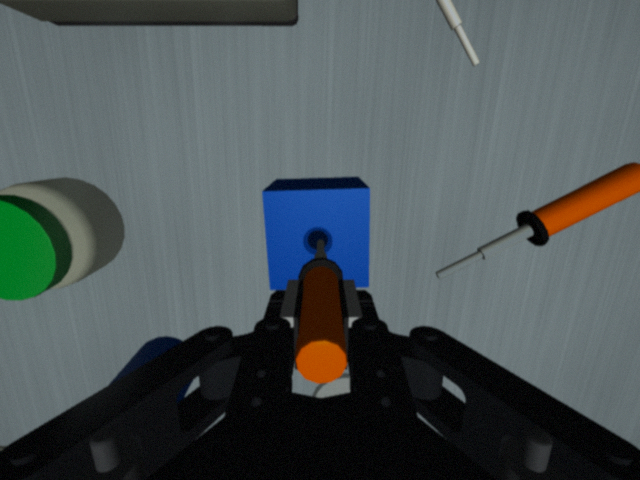

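The stylus is upright again. I'll centre it and lower, watching the force.

Emit:
drive_tool(steps=[[0.0035, -0.0012, 0, 0, 0.01], [0, 0, 0.005, 0, 0.01], [0, 0, 0.008, 0, 0.01], [0, 0, 0.008, 0, 0.01], [0, 0, 0.005, 0, 0.01], [0, 0, 0, 0, 0.01], [0, 0, 0, 0, 0.01]])

```text
clock: 33.4
position: [438.1, 286.3, 115.6]
ee_rot: [0.717, -0.697, 0.0, 0.0]
contact_force: [-0.9, -0.0, -0.2]
gripper_width: 16.4
```

Emit:
drive_tool(steps=[[0, 0, 0.005, 0, 0.01], [0, 0, 0.006, 0, 0.01], [0, 0, 0.004, 0, 0.01], [0, 0, 0, 0, 0.01], [0, 0, 0, 0, 0.01]])

```text
clock: 33.9
position: [438.0, 286.1, 100.7]
ee_rot: [0.717, -0.697, 0.0, 0.0]
contact_force: [0.3, -0.2, -0.1]
gripper_width: 16.8
```

```bash
python3 - <<'E'
from h import *
st=arm.read_state();print(st['position'],st['contact_force'],yaw(st))
s,d=arm.get_image("side"); cv2.imwrite("pics/s23.png",s); crop(s,240,240,300,340,7,f"pics/s23z.png")
w,_=arm.get_image("wrist"); cv2.imwrite("pics/w23.png",w)
E
```

```text
[438.00701505 286.12029832 100.69154846] [ 0.28632212 -0.22855579 -0.13676313] -88.38508042531306
```

View pics/s23z.png

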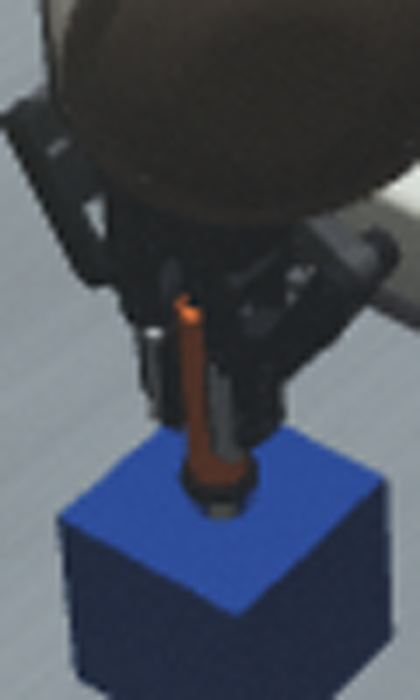

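Emit:
drive_tool(steps=[[0, 0, 0.003, 0, 0.01], [0, 0, 0.002, 0, 0.01], [0, 0, 0.001, 0, 0.01], [0, 0, 0.001, 0, 0.01], [0, 0, 0, 0, 0.01]])

```text
clock: 34.5
position: [437.9, 286.1, 93.7]
ee_rot: [0.717, -0.697, 0.0, 0.0]
contact_force: [0.1, -0.4, -0.6]
gripper_width: 16.6
```

Emit:
drive_tool(steps=[[0, 0, 0.001, 0, 0.01], [0, 0, 0, 0, 0.01]])

```text
clock: 34.7
position: [438.0, 286.1, 92.7]
ee_rot: [0.717, -0.697, 0.0, 0.0]
contact_force: [-0.6, 0.6, -0.9]
gripper_width: 16.6
```

Emit:
drive_tool(steps=[[0, 0, 0.001, 0, 0.01], [0, 0, 0, 0, 0.01]])

```text
clock: 34.9
position: [437.9, 286.1, 91.7]
ee_rot: [0.717, -0.697, -0.0, 0.0]
contact_force: [-0.3, 0.3, -1.1]
gripper_width: 16.4
```

Emit:
drive_tool(steps=[[0, 0, 0.001, 0, 0.01], [0, 0, 0, 0, 0.01]])

```text
clock: 35.1
position: [438.1, 286.3, 91.0]
ee_rot: [0.717, -0.697, 0.0, -0.0]
contact_force: [-0.8, 0.2, 0.5]
gripper_width: 16.5
```

Emit:
drive_tool(steps=[[0, 0, 0.0007, 0, 0.01], [0, 0, 0, 0, 0.01]])

```text
clock: 35.3
position: [438.1, 286.3, 91.0]
ee_rot: [0.717, -0.697, 0.0, -0.0]
contact_force: [-1.4, -1.7, 5.4]
gripper_width: 16.9
```

```bash
python3 - <<'E'
from h import *
st=arm.read_state();print(st['position'],st['contact_force'],yaw(st))
s,d=arm.get_image("side"); crop(s,240,240,300,340,7,f"pics/s24z.png")
w,_=arm.get_image("wrist"); crop(w,240,170,400,400,2.6,"pics/w24.png")
E
```

```text
[438.12656081 286.26722138  90.97131174] [-1.43001147 -1.6749033   5.4360742 ] -88.36447838200469
```

View pics/s24z.png

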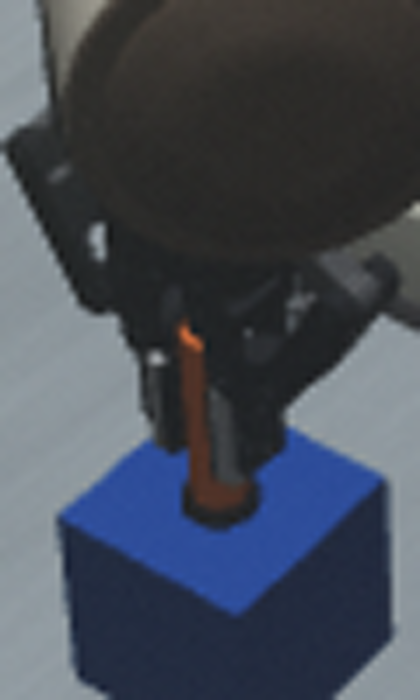

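View pics/w24.png

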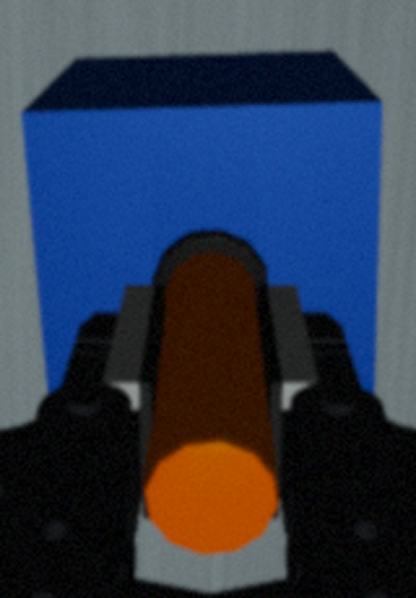

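The collar rests on the block (5 N). I'll release gently and retreat straight up.

Emit:
drive_tool(steps=[[0, 0, -0.0005, 0, 0.01], [0, 0, 0, 0, 0.022], [0, 0, 0, 0, 0.03], [0, 0, 0, 0, 0.04], [0, 0, 0, 0, 0.05], [0, 0, 0, 0, 0.05], [0, 0, -0.02, 0, 0.05], [0, 0, -0.04, 0, 0.05], [0, 0, -0.045, 0, 0.05], [0, 0, -0.045, 0, 0.05], [0.045, 0, 0, 0, 0.05], [0.045, 0, 0, 0, 0.05], [0.045, 0, 0, 0, 0.05], [0, 0, 0, 0, 0.05], [0, 0, 0, 0, 0.05]])

```text
clock: 36.9
position: [441.9, 150.4, 240.9]
ee_rot: [0.716, -0.698, 0.0, -0.0]
contact_force: [0.0, 0.4, 0.2]
gripper_width: 49.8
```

```bash
python3 - <<'E'
from h import *
st=arm.read_state();print(st['position'],st['contact_force'],st['joint_vel'].round(3))
s,d=arm.get_image("side"); cv2.imwrite("pics/s25.png",s); crop(s,230,170,360,350,4,f"pics/s25z.png")
w,_=arm.get_image("wrist"); cv2.imwrite("pics/w25.png",w)
t,_=arm.get_image("top"); cv2.imwrite("pics/t25.png",t); crop(t,180,190,350,300,4.5,"pics/t25z.png")
E
```

```text
[441.85249521 150.41565156 240.89438549] [0.0057727  0.42803746 0.24169707] [ 0.03   0.021  0.02   0.002  0.003 -0.003]
```

View pics/s25z.png

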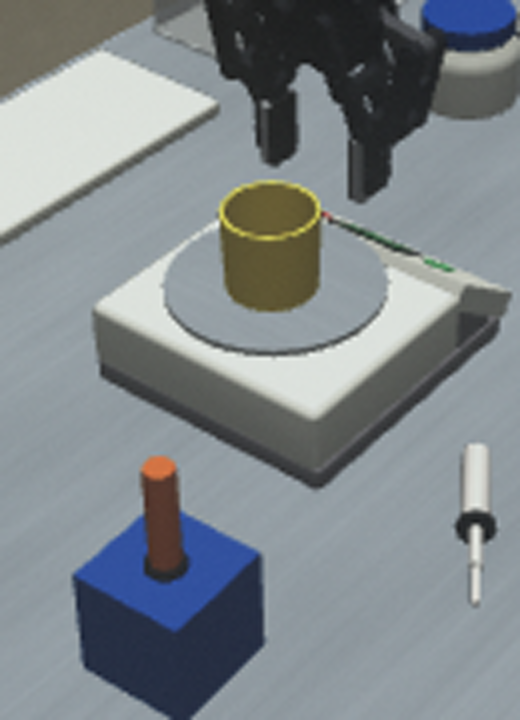

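View pics/t25z.png

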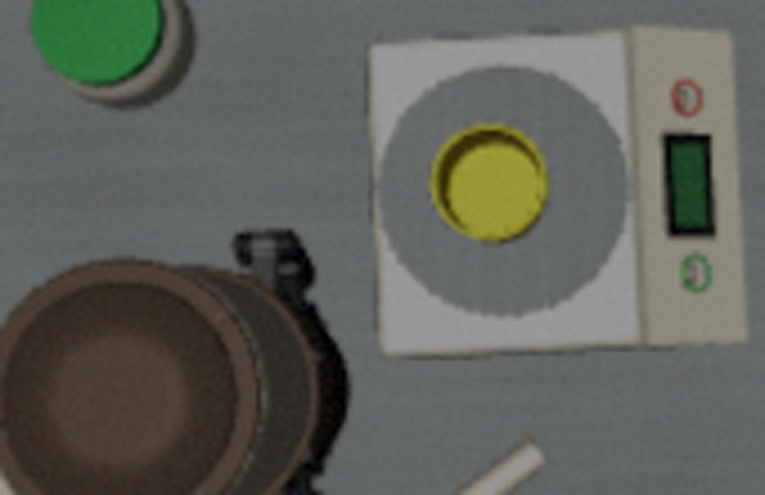

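View pics/w25.png

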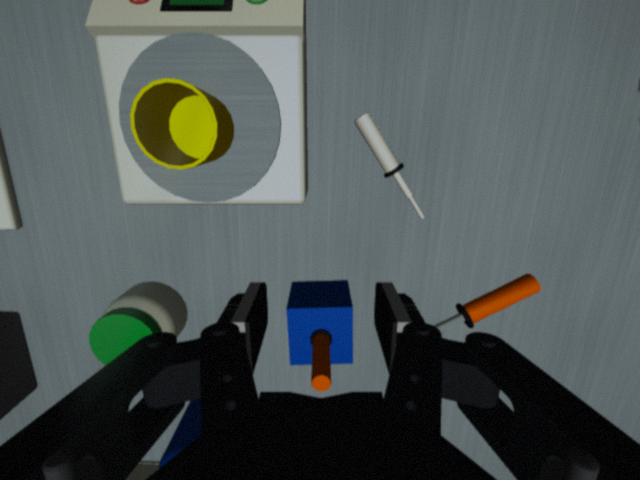

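Everything is in place: the stylus stands upright with its collar on the block, the cup is on the pan, the zero button is out, and the arm touches nothing. Handing in.

```bash
python3 -c "
from bench import arm
print(arm.job_done())"
```

```text
the job is handed in; nothing more can be done
None
```

The job is done and handed in at about 37 s; it gives no verdict, so what follows rests on my own checks.

- **Cup:** I set it upright on the pan and let go. The top view puts it about 4 mm from the pan's centre, and it was still there in the last pictures.
- **Zero button:** The tool cannot tilt, so I pivoted the small orange stylus to about 32° in the jaws against the stand's hole. I then pressed the green-ringed button to its hard stop at about 9–10 N along the bore, with roughly 5 mm of travel. I held it there about 2.8 s. Afterwards its cap looked the same as before the press. The red-ringed button was not touched.
- **Stylus:** I pivoted it back upright and set it in the stand until the collar bore on the block. The last side and wrist pictures show it upright and seated, with the arm clear.

**Checks that disagreed:**
- My camera estimates of the stylus tilt ranged from 31° to 34°.
- The cameras differed by 1–2 mm on where the green ring is. I corrected that by feel during insertion.
- The side picture during the press suggested the pin was a few millimetres deeper than I had computed.

The white and the large orange styluses, which had stood balanced on their tips, fell over by themselves early in the run. I did not touch them.

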